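# Clamp the mended pumice holder on the basin ledge

## Robot

A 6-joint arm with a two-finger parallel gripper is mounted at the origin on the work surface. World frame = base frame: x ahead of the robot, y to its left, z up, the work surface at z = 0. Lengths are in m, angles in rad, forces in N, time in s.
With the tool pointing down it reaches from about 0.3 to 0.775 m from the base axis. Payload 14.6 kg.
Tool frame: the origin (TCP) lies at the very end of the fingers, on their centre line; the grasp point (between the pads) lies ctrl.tcp_to_grasp behind it (ctrl.tcp_to_grasp is the distance from the TCP to the grasp point, in m); x points along the fingers, y is the direction in which the jaws open and shut, and the axes are right-handed (so a half turn about x gives the same grasp; the last joint's range is limited). The gripper opens to 94 mm and grips with 3 to 60 N. Pads are 16 mm wide; open, the fingers measure 119 mm over their backs; the gripper's body (75 mm by 177 mm) begins 78 mm behind the grasp point.
Start: joints at [-1.296, 0.3, 1.521, -0, 1.321, -0.067], TCP at [0.184, -0.518, 0.205] pointing down, gripper open.
Joint ranges: [-3.03, 3.03], [-0.79, 2.21], [0.23, 2.52], [-1.04, 4.18], [0, 3.07], [-2.55, 2.55]. Speed limits (rad/s): [2.22, 2.22, 2.57, 3.14, 3.14, 3.14].

## Interface

Orientations are given as [roll, pitch, yaw] about the fixed x, y, z axes, in that order (R = Rz(yaw) Ry(pitch) Rx(roll)).
In Python, from station import ctrl gives the robot as it stands.
- The arm moves only by the tool play_rows, never from a script. Its argument "increments" is a list that holds one entry, the list of rows, each a list of 5 numbers: the closure in counts, from 0 (fully open) to 255 (shut), then the shift along the tool's x, y, z in cm, then the turn about the tool's x in degrees. A call has 1 to 12 rows; each row shifts and turns the commanded pose from where the row before left it, along the tool's axes as they then stand; what a row does not reach is not made up. A row lasts 1/12 s, in which the tool goes at most 41.7 mm and 7.16 degrees, less where a joint would pass 70% of its speed; a pose out of reach is approached as far as the arm can. A call is refused whole if a number of a shift passes 4.17 or a number of a turn 7.16, either way. A call with a gripper value outside its range is refused whole. The fingers move at their own pace and stop on an object; "newtons" is the grip in N (left out, the last holds). Time passes only in rows, so rows that do not move let the fingers close. It gives the time, the measured TCP pose, the force and the opening at its end, in the units of the state.
- ctrl.get_obs(): the state, without advancing time (a new reading comes with each control period).
- ctrl.camera(name): name is "scene" or "top" or "wrist"; returns the picture (480x640x3 uint8, red, green, blue); there is no depth.
- ctrl.calibration(name): a dict with "fx", "fy", "cx", "cy" (pixels), "rvec" (rotation vector, rad) and "tvec" (3), from world to camera coordinates, as OpenCV has them; the wrist camera has in their place "T_tool_cam" (4x4, takes a point from camera to tool coordinates, whose origin is the TCP and whose axes are the tool frame's). Camera axes: x right, y down, z forward; pixel columns grow to the right and rows downward; lengths in m; the calibration is good to about 2 mm. A picture is of the moment at which its call begins: read the wrist's pose just before it. calibration takes no time and is no camera call.
- ctrl.hand_in(): hands the job in, once; it reports no verdict.
The state is a dict: "time_s": time; "qpos": joint angles; "joint_vel": joint speeds; "tau": joint torques, N m; "ee_pos": TCP position; "eef_rot": TCP orientation; "force": force on the tool from outside, world axes, zero at the start; "moment": the same for the moment, N m; "grip_width": finger opening in m.
Only numpy, scipy, OpenCV 4.12 (cv2) and the standard library are available. Lean on these libraries where they do the work, as an engineer would, in place of code of your own. Each camera call takes 0.05 s, during which the arm holds its last target.

## Task

Lay the wooden pumice holder, stone side up, on the green clamp's wooden anvil with the stone centred under the foot and the handle sticking straight out of the open side, and let go of it. Then turn the black knob clockwise until the foot just touches the stone, and from there a quarter of a turn more, at no time much beyond that. Leave the other things on the tray and the ledge where they are.

Things in the scene. Friction and masses are not known exactly. Their poses are not given: they have to be found in the camera images.
- stone_top (a point): Centre of the top of the pumice stone on the loose wooden holder (0.11 to 0.2 kg, 190 mm long, lying stone up on the tray at the start). The stone (70 mm along y, 48 wide, 24 high) sits on a wooden head (80 along y, 56 wide, 20 thick); this point is 44 mm above the underside. z up out of the stone, y from the head towards the handle.
- handle (a point): Where to grip the same holder: middle of its handle, 108 mm from stone_top along y and 31 mm below it (13 mm above the head's underside). The handle is 26 mm wide (x), 22 thick (z), runs from 40 to 150 mm from the stone's centre, its underside 2 mm above the head's. Axes as stone_top. Gripped here, the gripper stays clear of the clamp's knob.
- anvil_top (a point): Centre of the top of the green clamp's fixed wooden anvil (80 mm x, 100 mm y), under the screw axis; 28 to 32 mm over the ledge, differing by start. z up; y points out of the open side. Post: on -y, its face 66 mm off. Overhead arm: underside 129 mm over the ledge, ends 25 mm past the axis in +y. A holder laid right has stone_top 44 mm above this point, y the same way.
- knob_grip (a point): Centre of the black bar knob on top of the clamp, on the vertical screw axis, 199 mm above the ledge. The bar is 74 mm long (x), 18 thick (y, the way to pinch it from above), 36 high; one end is red. The axes turn with the knob. It turns in place, neither rising nor sinking. Clear all round; the clamp's top is 28 mm below this point.
- knob (a joint): Knob angle in rad, 0 at the upper stop, growing clockwise as seen from above, up to 6.28; starts between 0 and 0.4. It drives the foot down 28 mm a turn (4.46 mm per rad), needs about 0.12 N m to turn, more once the foot presses, and stays where it is left.
- foot (a joint): How far the clamp's spring foot has been pushed up into its screw, in m: 0 while it hangs free, grows once it touches the stone by 4.46 mm per rad of further knob turning (about 7 mm for a quarter turn); end stop at 15 mm. The spring starts at 6 N and adds 1 N per mm.
- foot_face (a point): Centre of the underside of the clamp's foot, a black rubber disc 44 mm across and 10 mm thick on a steel screw, on the screw axis under the arm. At the start it hangs some 7 to 13 mm above where the stone's top will be.
- tray: White turntable tray, 330 mm across, at its underside centre; it is locked and does not move. Its top is 22 mm above the ledge, with a rim 9 mm higher. Carries the holder, the mug and the jar.
- mug: steel mug on the tray, 76 mm across, 85 mm high, handle to one side. Leave it alone. Origin at its underside centre.
- jar: glass jar with steel lid on the tray, 72 mm across, 110 mm high. Leave it alone. Origin at its underside centre.
- soap_dish: blue soap dish with a pink soap, 85 x 125 x 30 mm, on the ledge. Leave it alone. Origin at its underside centre.
- bodna: orange bodna (spouted water pot), 160 mm across the belly, 185 mm high, spout and handle reach 140 mm and 108 mm from its axis. Leave it alone. Origin at its underside centre.
- brush: green scrubbing brush lying on the ledge. Leave it alone. Origin at its underside centre.
- cup: red plastic cup, 84 mm across, 100 mm high, on the ledge. Leave it alone. Origin at its underside centre.
There are look-alikes about, which are no part of the job. Of the things shaped like the part that bears stone_top, the wooden one is meant. Of the things that look like the part that bears knob_grip, the larger one is meant.

How it is judged:
On the way, in this order (a step that is already met when the one before it is completed fails the run):
1. the holder lies stone up on the anvil, centred under the raised foot, and has been let go (x of stone_top in the frame of anvil_top between -0.015 and 0.015 m and y of stone_top in the frame of anvil_top between -0.015 and 0.015 m and z of stone_top in the frame of anvil_top between 0.04 and 0.05 m and angle between the y axis of stone_top and the y axis of anvil_top, either way round below 0.25 rad and angle between stone_top's own z axis and vertical below 0.08 rad and value of joint foot below 0.0005 m and contact force between the fingers and anything else below 0.3 N), for 0.2 s.
2. the knob has brought the foot down onto the stone (x of stone_top in the frame of anvil_top between -0.015 and 0.015 m and y of stone_top in the frame of anvil_top between -0.015 and 0.015 m and z of stone_top in the frame of anvil_top between 0.04 and 0.05 m and angle between the y axis of stone_top and the y axis of anvil_top, either way round below 0.25 rad and angle between stone_top's own z axis and vertical below 0.08 rad and value of joint foot above 0.0008 m).
At the end, for the whole second after the job is handed in: Holder flat, stone up, on the anvil, stone within 15 mm of its centre along each axis and 0.25 rad of its direction; foot pressing it a quarter turn past touching (spring pushed in 7 mm, 4.3 to 9.6 mm accepted, 0.16 to 0.34 turn); knob still and released (x of stone_top in the frame of anvil_top between -0.015 and 0.015 m and y of stone_top in the frame of anvil_top between -0.015 and 0.015 m and z of stone_top in the frame of anvil_top between 0.04 and 0.05 m and angle between the y axis of stone_top and the y axis of anvil_top, either way round below 0.25 rad and angle between stone_top's own z axis and vertical below 0.08 rad and value of joint foot between 0.0043 and 0.0096 m and velocity of joint knob between -0.03 and 0.03 rad/s and contact force between the fingers and anything else below 0.3 N).
It fails at once if the knob was turned 0.4 of a turn or more past touching (foot pushed in over 11 mm) (value of joint foot above 0.011 m).
It fails at once if mug or jar pushed more than 30 mm or tipped over (distance of any of mug, jar from where it was at the start of the episode above 0.03 m or angle between any of mug, jar's own z axis and vertical above 0.5 rad).
It fails at once if soap dish, bodna, brush or cup pushed more than 30 mm or tipped over (distance of any of soap_dish, bodna, brush, cup from where it was at the start of the episode above 0.03 m or angle between any of soap_dish, bodna, brush, cup's own z axis and vertical above 0.5 rad).
It also fails if it takes over 72 s, if anything falls off the work surface, if the arm or the gripper's body presses on something with over 40 N, if the wrist force passes 120 N, or if a joint passes its speed limit or range.

## Working session

There is one attempt and no reset: what is moved stays moved. The work goes in short steps, Python scripts to look and compute and a tool call to move; the robot and the scene stay as the last step left them, time stands still between calls to the robot, and variables do not carry over. Pictures are saved under pics/ and viewed, and the job is handed in when it is done.

Besides the shell and the picture viewer there is one more tool, called after "Call:" as name([rows], argument=value, ...), one row to a line, values as JSON. play_rows: Moves the arm, as the interface text tells. Its arguments: {"type":"object","properties":{"increments":{"type":"array"},"newtons":{"type":"number"}},"required":["increments"]}

```bash
mkdir -p pics; ls
cat > look.py <<'E'
import cv2,numpy as np,sys
from station import ctrl
E
python3 - <<'E'
from station import ctrl
import cv2
o=ctrl.get_obs();print(o, ctrl.tcp_to_grasp)
for n in("scene","top","wrist"):
    cv2.imwrite(f"pics/{n}0.png",ctrl.camera(n)[:,:,::-1]);print(n,ctrl.calibration(n))
E
```

```text
pics
{'time_s': 0.0, 'qpos': array([-1.29558467e+00,  3.00497108e-01,  1.52157582e+00, -3.90331960e-05,
        1.32071931e+00, -6.66045967e-02]), 'joint_vel': array([-0.00079446, -0.00023771, -0.00151056, -0.00177148, -0.00058771,
        0.00011102]), 'tau': array([ 2.00848626e-03, -5.31809449e+01, -3.52735913e+01,  7.08672800e-02,
        2.43178447e-02, -7.34999594e-05]), 'ee_pos': array([ 0.18427175, -0.51792855,  0.2048743 ]), 'eef_rot': array([-1.60589451,  1.56959614,  1.87752407]), 'force': array([0.15465331, 0.45168159, 0.56805314]), 'moment': array([ 0.00028763, -0.00551001,  0.0453708 ]), 'grip_width': 0.09389367812469827} 0.0188
scene {'fx': 442.0893524755572, 'fy': 442.0893524755572, 'cx': 316.01918689630423, 'cy': 240.16569110912866, 'rvec': array([ 2.34402825,  1.15494234, -0.33531835]), 'tvec': array([-0.33988678, -0.27110655,  1.63491499])}
top {'fx': 538.685979858803, 'fy': 538.685979858803, 'cx': 320.31437557785836, 'cy': 238.24218840315845, 'rvec': array([ 2.14632292, -2.10603336,  0.17677825]), 'tvec': array([0.02792005, 0.5420144 , 1.65020329])}
wrist {'fx': 374.3540870827291, 'fy': 374.3540870827291, 'cx': 323.0213432486941, 'cy': 236.19549440223474, 'T_tool_cam': array([[ 6.19150821e-04, -2.80389518e-01,  9.59886105e-01,
        -1.78911060e-01],
       [ 9.99999667e-01, -3.37394428e-04, -7.43580381e-04,
         2.60459305e-04],
       [ 5.32352368e-04,  9.59886246e-01,  2.80389215e-01,
        -8.23483491e-02],
       [ 0.00000000e+00,  0.00000000e+00,  0.00000000e+00,
         1.00000000e+00]])}
```

View pics/scene0.png

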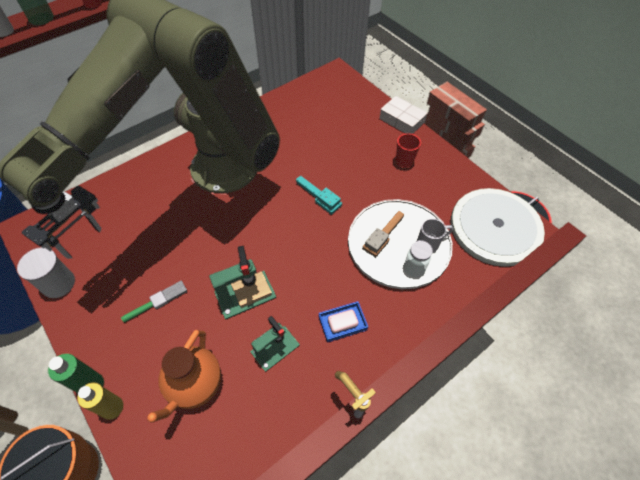

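View pics/top0.png

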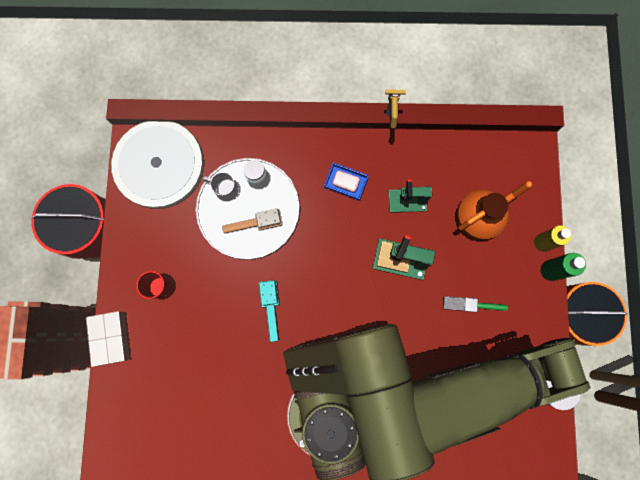

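View pics/wrist0.png

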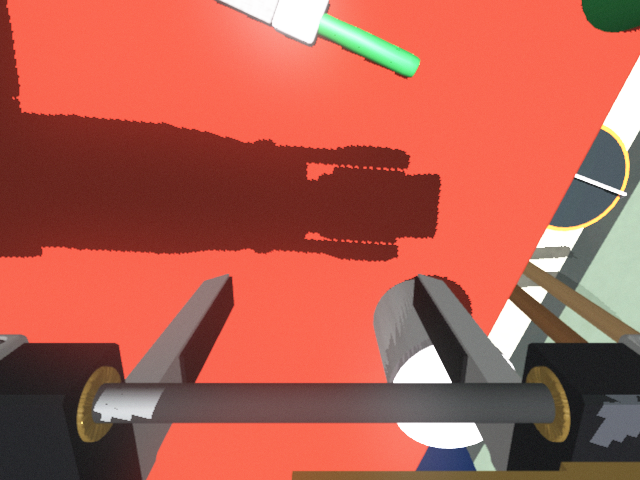

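The scene view shows two clamps: a larger one at scene (245,290) / top (403,257) with a wooden anvil, and a smaller one at scene (273,343) / top (410,197). It also shows two holders: a wooden one on the tray at top (250,221), and a teal one at top (268,310). The larger clamp and the wooden holder fit the description, and I'll confirm both in crops.

Run:
```python
import cv2,numpy as np
t=cv2.imread("pics/top0.png");s=cv2.imread("pics/scene0.png")
a=cv2.resize(t[190:250,210:290],(400,300),interpolation=cv2.INTER_CUBIC)
b=cv2.resize(t[225:285,365:445],(400,300),interpolation=cv2.INTER_CUBIC)
c=cv2.resize(s[205:265,350:430],(400,300),interpolation=cv2.INTER_CUBIC)
d=cv2.resize(s[240:330,190:310],(400,300),interpolation=cv2.INTER_CUBIC)
cv2.imwrite("pics/crop0.png",np.vstack([np.hstack([a,b]),np.hstack([c,d])]))
```

```text
(no output)
```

View pics/crop0.png

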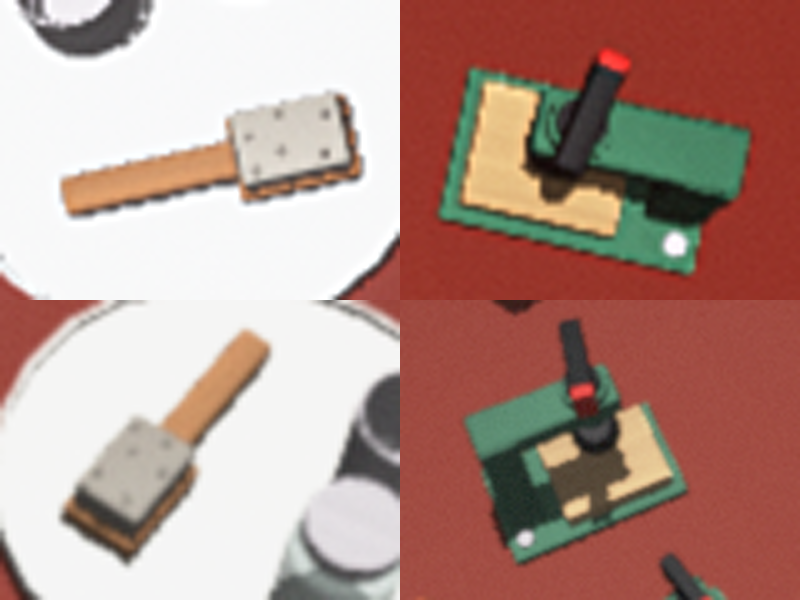

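The crops confirm both: a wooden holder with a grey stone facing up, handle to the left in the top view, and the large clamp with a pale wooden anvil, open side to the left in the top view. Next I measure them.

```bash
cat > h.py <<'E'
import cv2,numpy as np
from station import ctrl
def cam(n):
    c=ctrl.calibration(n);K=np.array([[c['fx'],0,c['cx']],[0,c['fy'],c['cy']],[0,0,1]])
    R,_=cv2.Rodrigues(np.array(c['rvec']));return K,R,np.array(c['tvec'])
def cast(n,px,z):
    K,R,t=cam(n);px=np.atleast_2d(np.array(px,float))
    d=(R.T@np.linalg.inv(K)@np.c_[px,np.ones(len(px))].T).T;o=-R.T@t
    return o+d*((z-o[2])/d[:,2])[:,None]
def proj(n,P):
    K,R,t=cam(n);return cv2.projectPoints(np.atleast_2d(np.array(P,float)),cv2.Rodrigues(R)[0],t,K,None)[0][:,0]
E
python3 - <<'E'
from h import *
np.set_printoptions(precision=4,suppress=True)
for n,box in(("top",(365,225,445,285)),("scene",(190,240,310,330))):
    im=cv2.imread(f"pics/{n}0.png");hsv=cv2.cvtColor(im,cv2.COLOR_BGR2HSV);print(n)
    x0,y0,x1,y1=box
    m=cv2.inRange(hsv,(12,50,120),(30,200,255));M=np.zeros_like(m);M[y0:y1,x0:x1]=m[y0:y1,x0:x1]
    c=max(cv2.findContours(M,0,2)[0],key=cv2.contourArea);hull=cv2.convexHull(c)
    print("anvil hull",np.c_[hull[:,0],cast(n,hull[:,0],.03)[:,:2]])
    # stone
    x0,y0,x1,y1=(210,190,290,250) if n=="top" else (355,205,420,265)
    m=cv2.inRange(hsv,(8,70,60),(22,255,255));M=np.zeros_like(m);M[y0:y1,x0:x1]=m[y0:y1,x0:x1]
    c=max(cv2.findContours(M,0,2)[0],key=cv2.contourArea);print("wood",c[:,0].min(0),c[:,0].max(0))
    # handle midline px
    # red end
    x0,y0,x1,y1=(395,228,420,245) if n=="top" else (230,240,255,300)
    m=cv2.inRange(hsv,(0,150,160),(6,255,255))|cv2.inRange(hsv,(174,150,160),(180,255,255));s=m[y0:y1,x0:x1]
    ys,xs=np.nonzero(s);p=[xs.mean()+x0,ys.mean()+y0];print("red",p,len(xs),cast(n,[p],.217))
    
st=np.array([[228,118],[340,93],[352,160],[242,185]])/5+[210,190]
P=cast("top",st,.066);print("stone",P,P.mean(0));print([np.linalg.norm(P[i]-P[(i+1)%4]) for i in range(4)])
he=np.array([[63,180],[70,214]])/5+[210,190];P2=cast("top",he,.046);print("hend",P2,P2.mean(0))
v=P2.mean(0)-P.mean(0);print(np.linalg.norm(v[:2]),np.arctan2(v[1],v[0]))
st=np.array([[137,418],[195,437],[140,525],[78,492]])
st=(st-[0,300])/5+[350,205];P=cast("scene",st,.066);print("stone scene",P,P.mean(0))
kb=np.array([[597,49],[632,56],[590,178],[552,166]])-[400,0];kb=kb/5+[365,225];P=cast("top",kb,.217);print("knob",P,P.mean(0))
E
```

```text
top
anvil hull [[384.     241.       0.5393  -0.1642]
 [389.     242.       0.5364  -0.1801]
 [391.     243.       0.5332  -0.1865]
 [392.     244.       0.5301  -0.1896]
 [408.     264.       0.4671  -0.2398]
 [408.     269.       0.4512  -0.2397]
 [407.     271.       0.4448  -0.2365]
 [404.     271.       0.4446  -0.227 ]
 [399.     270.       0.4475  -0.2113]
 [381.     266.       0.4591  -0.1547]
 [377.     265.       0.4621  -0.1421]
 [377.     261.       0.4748  -0.1421]
 [378.     256.       0.4908  -0.1452]
 [381.     242.       0.5359  -0.1547]
 [382.     241.       0.5392  -0.1579]]
wood [222 215] [281 232]
red [np.float64(407.39130434782606), np.float64(236.2173913043478)] 23 [[ 0.5219 -0.2099  0.217 ]]
scene
anvil hull [[271.     292.       0.5408  -0.1576]
 [270.     293.       0.5417  -0.1619]
 [258.     298.       0.5335  -0.1995]
 [255.     299.       0.5308  -0.2084]
 [252.     299.       0.5253  -0.2155]
 [252.     295.       0.5143  -0.2083]
 [255.     273.       0.4574  -0.1602]
 [262.     271.       0.4647  -0.1392]]
wood [382 211] [403 233]
red [np.float64(242.1125), np.float64(251.12083333333334)] 240 [[ 0.4779 -0.1891  0.217 ]]
stone [[0.6131 0.243  0.066 ]
 [0.6305 0.1731 0.066 ]
 [0.5875 0.1641 0.066 ]
 [0.5703 0.2325 0.066 ]] [0.6003 0.2032 0.066 ]
[np.float64(0.07206532856568099), np.float64(0.04384725182481893), np.float64(0.07052191953702279), np.float64(0.04403697798295202)]
hend [[0.5754 0.3488 0.046 ]
 [0.5536 0.3432 0.046 ]] [0.5645 0.346  0.046 ]
0.14727975010766162 1.8168551401622985
stone scene [[0.5795 0.2298 0.066 ]
 [0.6127 0.2492 0.066 ]
 [0.6401 0.178  0.066 ]
 [0.5986 0.1634 0.066 ]] [0.6077 0.2051 0.066 ]
knob [[ 0.5258 -0.2015  0.217 ]
 [ 0.5221 -0.2213  0.217 ]
 [ 0.452  -0.197   0.217 ]
 [ 0.4584 -0.1757  0.217 ]] [ 0.4896 -0.1989  0.217 ]
```

Run:
```python
from h import *
from scipy.spatial.transform import Rotation as Ro
np.set_printoptions(precision=3,suppress=True)
o=ctrl.get_obs();print(Ro.from_euler('xyz',o['eef_rot']).as_matrix())
a=1.817;b=1.36
print([proj(n,[[.602,.204,.066],[.602+.108*np.cos(a),.204+.108*np.sin(a),.046],[.490,-.200,.03],[.490,-.2,.217]]) for n in("top","scene")])
```

```text
[[-0.     0.335 -0.942]
 [ 0.001 -0.942 -0.335]
 [-1.    -0.001 -0.   ]]
[array([[267.863, 217.264],
       [235.213, 226.136],
       [395.333, 256.563],
       [403.965, 247.271]]), array([[376.057, 237.457],
       [393.868, 219.092],
       [249.895, 287.659],
       [241.083, 256.361]])]
```

Call:
play_rows([
  [[0, -0.8, 0, 0, -7.04], [0, -0.8, 0, 0, -7.04], [0, -0.8, 0, 0, -7.04], [0, -0.8, 0, 0, -7.04], [0, -0.8, 0, 0, -7.04], [0, -0.8, 0, 0, -7.04], [0, -0.8, 0, 0, -7.04], [0, -0.8, 0, 0, -7.04], [0, -0.8, 0, 0, -7.04], [0, -0.8, 0, 0, -7.04], [0, -0.8, 0, 0, -7.04], [0, -0.8, 0, 0, -7.04]],
], newtons=25)

```text
time_s: 1.15
ee_pos: [0.1843, -0.5181, 0.3016]
eef_rot: [-3.12, 1.57, 1.844]
force: [-0.7, -0.5, 0.4]
grip_width: 0.0941
```

```bash
cat >> h.py <<'E'
from scipy.spatial.transform import Rotation as Ro
np.set_printoptions(precision=4,suppress=True)
def to(P,yaw):
    o=ctrl.get_obs();R=Ro.from_euler('xyz',o['eef_rot']).as_matrix()
    d=np.array(P)-o['ee_pos'];y=np.arctan2(R[1,1],R[0,1])
    dy=np.degrees((yaw-y+np.pi)%(2*np.pi)-np.pi)
    print("t",o['time_s'],"pos",o['ee_pos'],"yaw",y,"shift cm tool",R.T@d*100,"turn deg",-dy,"F",o['force'],"w",o['grip_width'])
def wcast(px,z):
    o=ctrl.get_obs();R=Ro.from_euler('xyz',o['eef_rot']).as_matrix();c=ctrl.calibration("wrist");T=np.array(c['T_tool_cam'])
    px=np.atleast_2d(np.array(px,float))
    d=np.c_[(px[:,0]-c['cx'])/c['fx'],(px[:,1]-c['cy'])/c['fy'],np.ones(len(px))]
    d=(R@T[:3,:3]@d.T).T;s=R@T[:3,3]+o['ee_pos'];return s+d*((z-s[2])/d[:,2])[:,None]
def wproj(P):
    o=ctrl.get_obs();R=Ro.from_euler('xyz',o['eef_rot']).as_matrix();c=ctrl.calibration("wrist");T=np.array(c['T_tool_cam'])
    q=(np.linalg.inv(T)@np.c_[(R.T@(np.atleast_2d(P)-o['ee_pos']).T).T,np.ones(len(np.atleast_2d(P)))].T).T
    return np.c_[q[:,0]/q[:,2]*c['fx']+c['cx'],q[:,1]/q[:,2]*c['fy']+c['cy']]
E
python3 - <<'E'
from h import *
to([.576,.309,.3],.246)
print("mug",cast("top",[[225,187]],.107),"jar",cast("top",[[255,170]],.13))
E
```

```text
t 1.15 pos [ 0.1843 -0.5181  0.3016] yaw 0.25152604392595374 shift cm tool [  0.1952  58.5195 -70.3583] turn deg 0.31661899436105007 F [-0.6879 -0.4586  0.3881] w 0.09408979690440238
mug [[0.6865 0.3357 0.107 ]] jar [[0.7357 0.2418 0.13  ]]
```

Call:
play_rows([
  [[0, 0, 2.4, -2.9, 0], [0, 0, 2.4, -2.9, 0], [0, 0, 2.4, -2.9, 0], [0, 0, 2.4, -2.9, 0], [0, 0, 2.4, -2.9, 0], [0, 0, 2.4, -2.9, 0], [0, 0, 2.4, -2.9, 0], [0, 0, 2.4, -2.9, 0], [0, 0, 2.4, -2.9, 0], [0, 0, 2.4, -2.9, 0], [0, 0, 2.4, -2.9, 0], [0, 0, 2.4, -2.9, 0]],
])

```text
time_s: 2.15
ee_pos: [0.3794, -0.1088, 0.3015]
eef_rot: [0.943, 1.57, -0.383]
force: [0.8, -0.3, -0.2]
grip_width: 0.0938
```

Call:
play_rows([
  [[0, 0, 2.4, -2.9, 0], [0, 0, 2.4, -2.9, 0], [0, 0, 2.4, -2.9, 0], [0, 0, 2.4, -2.9, 0], [0, 0, 2.4, -2.9, 0], [0, 0, 2.4, -2.9, 0], [0, 0, 2.4, -2.9, 0], [0, 0, 2.4, -2.9, 0], [0, 0, 2.4, -2.9, 0], [0, 0, 2.4, -2.9, 0], [0, 0, 2.4, -2.9, 0], [0, 0, 0, 0, 0]],
])

```text
time_s: 3.15
ee_pos: [0.5585, 0.2676, 0.2987]
eef_rot: [-1.655, 1.567, -2.977]
force: [-0.0, -0.6, -0.1]
grip_width: 0.0941
```

Run:
```python
from h import *
to([.576,.309,.26],.246)
cv2.imwrite("pics/w1.png",ctrl.camera("wrist")[:,:,::-1])
cv2.imwrite("pics/top1.png",ctrl.camera("top")[:,:,::-1])
print(wproj([[.602,.204,.066],[.576,.309,.046],[.5645,.346,.046]]))
```

```text
t 3.15 pos [0.5585 0.2676 0.2987] yaw 0.24884827595911635 shift cm tool [ 3.8599  2.7299 -3.5789] turn deg 0.1631941913459341 F [-0.0264 -0.645  -0.0973] w 0.0940753592287937
[[347.4707 260.999 ]
 [348.518  165.7683]
 [347.272  130.5595]]
```

View pics/w1.png

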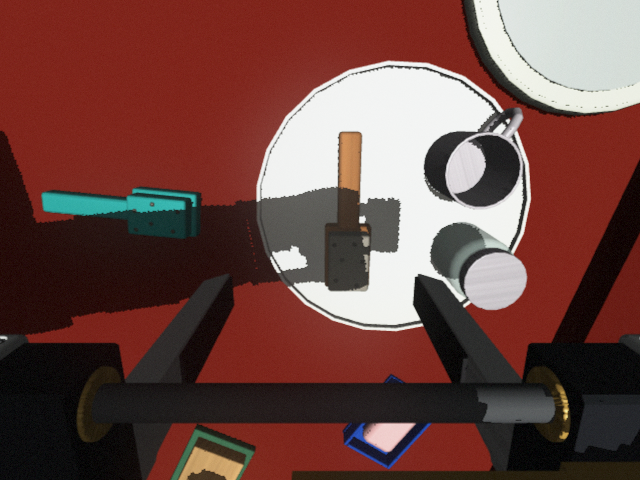

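View pics/top1.png

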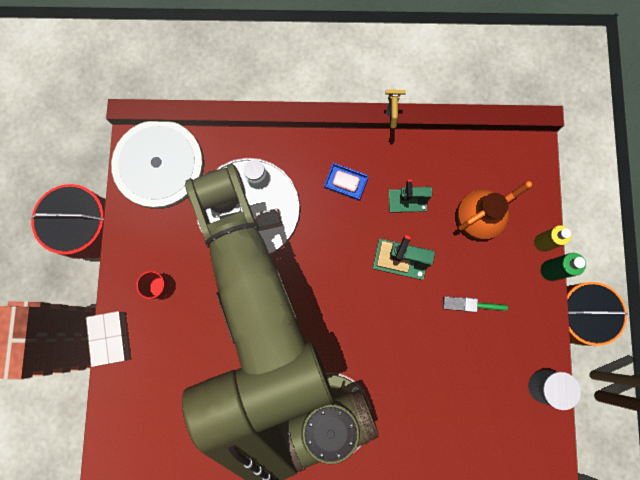

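The wrist view shows the handle end at (349,132) and the stone centre at (348,262), within 2 px of my prediction. The mug is at (483,170) and the jar at (494,278), both clear of the fingers. I'll move over the handle and go down.

Call:
play_rows([
  [[60, 0, 0.9, -1.2, 0.16], [60, 0, 0.9, -1.2, 0], [60, 0, 0.93, -1.2, 0], [60, 2.5, 0, 0, 0], [60, 2.5, 0, 0, 0], [60, 2.5, 0, 0, 0], [60, 2.5, 0, 0, 0], [60, 2.5, 0, 0, 0], [60, 2.5, 0, 0, 0], [60, 2.5, 0, 0, 0], [60, 1.5, 0, 0, 0], [60, 0, 0, 0, 0]],
])

```text
time_s: 4.25
ee_pos: [0.5742, 0.3027, 0.1085]
eef_rot: [-1.361, 1.566, -2.691]
force: [1.1, 0.4, -0.7]
grip_width: 0.0718
```

Run:
```python
from h import *
to([.576,.309,.026],.246)
cv2.imwrite("pics/w2.png",ctrl.camera("wrist")[:,:,::-1])
print(wproj([[.602,.204,.066],[.576,.309,.046],[.5645,.346,.046]]))
```

```text
t 4.25 pos [0.5742 0.3027 0.1085] yaw 0.24153087772443718 shift cm tool [ 8.244   0.3696 -0.5809] turn deg -0.25606184451765335 F [ 1.0693  0.3738 -0.6956] w 0.07176260318715413
[[326.0092 397.1038]
 [325.975  243.5363]
 [322.5343 186.993 ]]
```

View pics/w2.png

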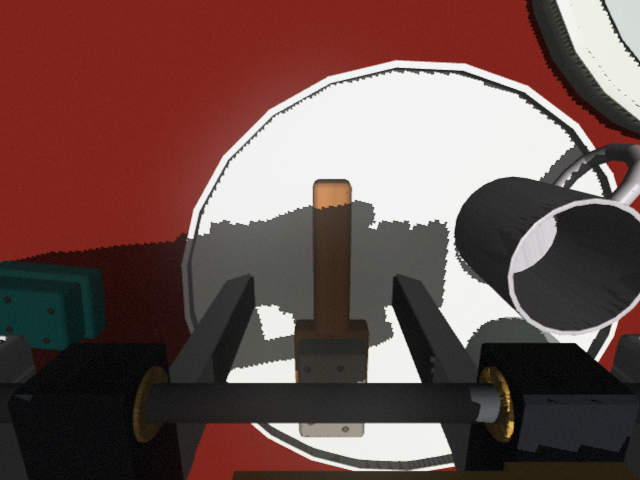

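Run:
```python
from h import *
P=wcast([[332,182],[332,243],[332.5,315]],.046);S=wcast([[333,437],[333,340]],.066)
print(P,S);v=P[0]-P[2];print(np.arctan2(v[1],v[0]))
u=v[:2]/np.linalg.norm(v[:2]);g=P[0][:2]-.042*u;print(g, "stone",P[0][:2]-.15*u)
to([*g,.026],np.arctan2(v[1],v[0])-np.pi/2)
```

```text
[[0.5697 0.3506 0.046 ]
 [0.5799 0.3104 0.046 ]
 [0.5936 0.2577 0.046 ]] [[0.6154 0.1713 0.066 ]
 [0.5955 0.2498 0.066 ]]
1.8223727220042913
[0.5802 0.31  ] stone [0.607  0.2054]
t 4.3 pos [0.575  0.3032 0.1108] yaw 0.24164571984257582 shift cm tool [ 8.4832  0.6787 -0.5358] turn deg -0.5689857862332668 F [-0.0687  0.2117  0.4576] w 0.07185289931644809
```

Call:
play_rows([
  [[60, 0, 0.65, -0.5, -0.5], [60, 2, 0, 0, 0], [60, 2, 0, 0, 0], [60, 2, 0, 0, 0], [60, 1.5, 0, 0, 0], [60, 0.6, 0, 0, 0], [60, 0, 0, 0, 0], [60, 0, 0, 0, 0]],
])

```text
time_s: 4.97
ee_pos: [0.5814, 0.3109, 0.0322]
eef_rot: [1.742, 1.569, 0.423]
force: [0.9, 0.1, 0.4]
grip_width: 0.0718
```

Run:
```python
from h import *
to([.5802,.310,.026],.2515)
cv2.imwrite("pics/w3.png",ctrl.camera("wrist")[:,:,::-1])
to([.5802,.310,.026],.2515)
```

```text
t 4.9667 pos [0.5814 0.3109 0.0322] yaw 0.25115292662584543 shift cm tool [ 0.6222 -0.1365  0.0627] turn deg -0.019885839520412327 F [0.8854 0.1009 0.4111] w 0.07184195911386121
t 5.0167 pos [0.5815 0.3111 0.0324] yaw 0.25119634860938433 shift cm tool [ 0.6443 -0.1513  0.0717] turn deg -0.017397943125565623 F [-0.3646  0.1414  0.1563] w 0.07204784669036572
```

View pics/w3.png

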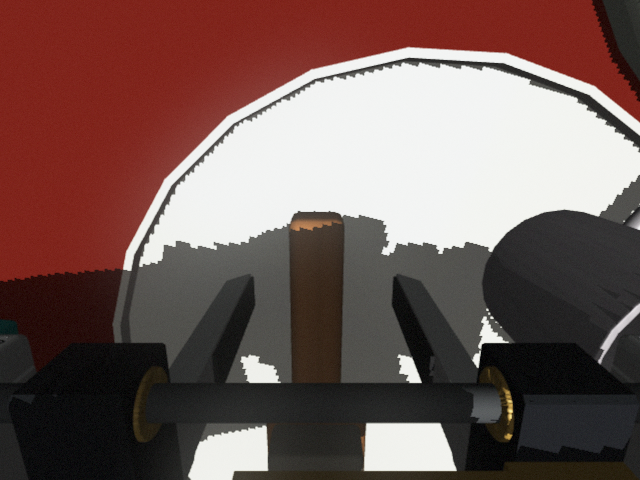

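Call:
play_rows([
  [[60, 0.3, -0.2, 0, 0], [60, 0.25, 0, 0, 0], [60, 0, 0, 0, 0], [255, 0, 0, 0, 0], [255, 0, 0, 0, 0], [255, 0, 0, 0, 0], [255, 0, 0, 0, 0], [255, 0, 0, 0, 0], [255, 0, 0, 0, 0], [255, 0, 0, 0, 0], [255, 0, 0, 0, 0], [255, 0, 0, 0, 0]],
], newtons=30)

```text
time_s: 6.02
ee_pos: [0.5787, 0.3104, 0.025]
eef_rot: [1.436, 1.571, 0.117]
force: [0.4, -0.9, 0.1]
grip_width: 0.0257
```

Run:
```python
from h import *
to([.5802,.310,.026],.2515)
cv2.imwrite("pics/w4.png",ctrl.camera("wrist")[:,:,::-1])
```

```text
t 6.0167 pos [0.5787 0.3104 0.025 ] yaw 0.2514042335990311 shift cm tool [-0.1042  0.133   0.0742] turn deg -0.0054870105946736 F [ 0.4278 -0.8605  0.07  ] w 0.025743978320570206
```

View pics/w4.png

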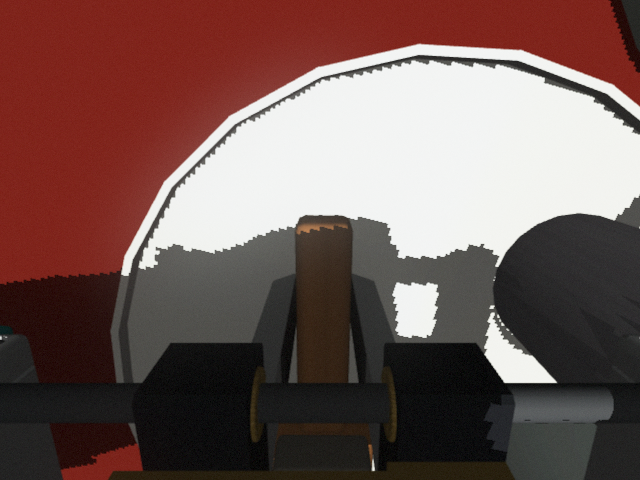

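Call:
play_rows([
  [[255, 0, 0, 0, 0], [255, 0, 0, 0, 0], [255, -1, 0, 0, 0], [255, -1, 0, 0, 0], [255, -2, 0, 0, 0], [255, -2, 0, 0, 0], [255, -2, 0, 0, 0], [255, -2, 0, 0, 0], [255, -2, 0, 0, 0], [255, -2, 0, 0, 0], [255, -1, 0, 0, 0], [255, 0, 0, 0, 0]],
], newtons=55)

```text
time_s: 7.07
ee_pos: [0.5795, 0.3108, 0.1783]
eef_rot: [1.774, 1.566, 0.455]
force: [0.0, -0.2, -2.7]
grip_width: 0.0258
```

Run:
```python
from h import *
o=ctrl.get_obs();print(o['qpos'],o['moment'])
cv2.imwrite("pics/w5.png",ctrl.camera("wrist")[:,:,::-1])
cv2.imwrite("pics/s5.png",cv2.resize(ctrl.camera("scene")[160:310,330:530,::-1],(800,600),interpolation=cv2.INTER_CUBIC))
b=1.36;g=np.array([.490,-.200])+.108*np.array([np.cos(b),np.sin(b)])
P=wcast([[323,217]],ctrl.get_obs()['ee_pos'][2]+.021);print(P)
d=P[0]-ctrl.get_obs()['ee_pos'];print("end dist",np.hypot(d[0],d[1]))
to([*g,.17],b-np.pi/2)
```

```text
[0.4366 0.5607 1.216  0.0001 1.3602 0.1852] [ 0.1576 -0.0683  0.0282]
[[0.5681 0.3533 0.1956]]
end dist 0.04420244547381394
t 7.1667 pos [0.5785 0.3103 0.1746] yaw 0.25137252954768863 shift cm tool [  0.4607 -16.4534  37.5605] turn deg 26.480324890818167 F [ 0.3979 -0.0963 -3.0725] w 0.02569870054696675
```

View pics/w5.png

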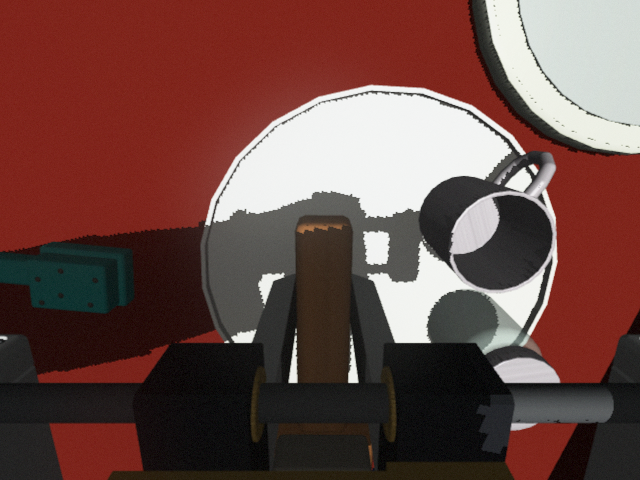

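View pics/s5.png

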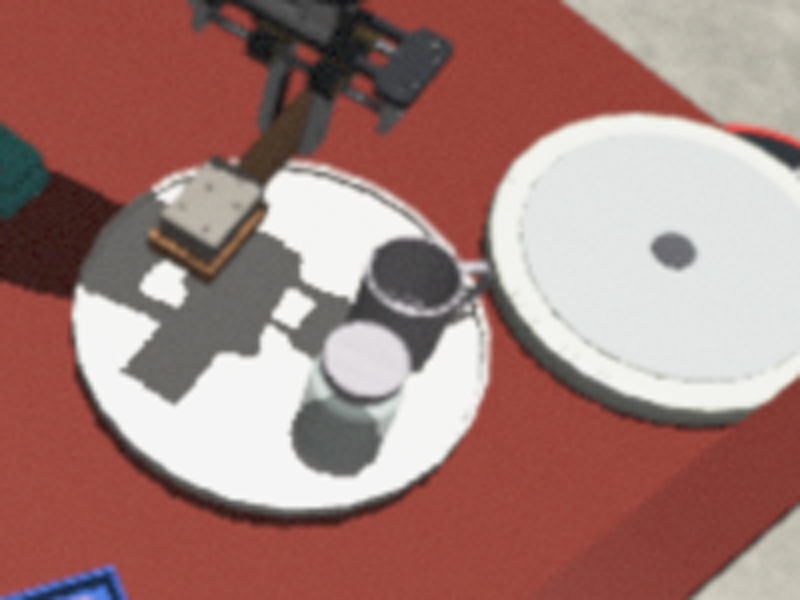

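Run:
```python
from h import *
to([.533,.0025,.17],1.36-np.pi/2)
to([.533,.0025,.17],.2514)
```

```text
t 7.1667 pos [0.5785 0.3103 0.1746] yaw 0.25137252954768863 shift cm tool [  0.4595 -12.0673  28.6835] turn deg 26.480324890818167 F [ 0.3979 -0.0963 -3.0725] w 0.02569870054696675
t 7.1667 pos [0.5785 0.3103 0.1746] yaw 0.25137252954768863 shift cm tool [  0.4595 -12.0673  28.6835] turn deg -0.001573940978767268 F [ 0.3979 -0.0963 -3.0725] w 0.02569870054696675
```

Call:
play_rows([
  [[255, 0, -0.5, 1.2, 0], [255, 0, -1.05, 2.5, 0], [255, 0, -1.05, 2.5, 0], [255, 0, -1.05, 2.5, 0], [255, 0, -1.05, 2.5, 0], [255, 0, -1.05, 2.5, 0], [255, 0, -1.05, 2.5, 0], [255, 0, -1.05, 2.5, 0], [255, 0, -1.05, 2.5, 0], [255, 0, -1.05, 2.5, 0], [255, 0, -1.05, 2.5, 0], [255, 0, -1.07, 2.5, 0]],
])

```text
time_s: 8.17
ee_pos: [0.5322, 0.0012, 0.1735]
eef_rot: [-1.89, 1.568, 3.074]
force: [0.7, 0.9, -1.6]
grip_width: 0.0261
```

Call:
play_rows([
  [[255, 0, 0, 2.4, 1.5], [255, 0, 0, 0, 5], [255, 0, 0, 0, 5], [255, 0, 0, 0, 5], [255, 0, 0, 0, 5], [255, 0, 0, 0, 4], [255, 0, 0, 0, 1], [255, 0, 0, 0, 0], [255, 0, 0, 0, 0]],
])

```text
time_s: 8.92
ee_pos: [0.5389, -0.0208, 0.1743]
eef_rot: [-1.484, 1.57, 3.019]
force: [-0.7, 0.0, -2.5]
grip_width: 0.0256
```

Run:
```python
from h import *
to([.533,.0025,.17],1.36-np.pi/2)
cv2.imwrite("pics/w6.png",ctrl.camera("wrist")[:,:,::-1])
cv2.imwrite("pics/s6.png",cv2.resize(ctrl.camera("scene")[200:350,170:370,::-1],(800,600),interpolation=cv2.INTER_CUBIC))
cv2.imwrite("pics/t6.png",cv2.resize(ctrl.camera("top")[180:300,310:470,::-1],(800,600),interpolation=cv2.INTER_CUBIC))
to([.533,.0025,.17],1.36-np.pi/2)
```

```text
t 8.9167 pos [ 0.5389 -0.0208  0.1743] yaw -0.2089266619928467 shift cm tool [ 0.4288 -1.058  -2.1565] turn deg 0.10712390226162607 F [-0.6921  0.0343 -2.5177] w 0.02555964211557972
t 9.0667 pos [ 0.5391 -0.0208  0.1747] yaw -0.20978016880763817 shift cm tool [ 0.4722 -1.0792 -2.1523] turn deg 0.05822156398840865 F [ 0.7075 -0.3751 -1.848 ] w 0.025599701968032892
```

View pics/w6.png

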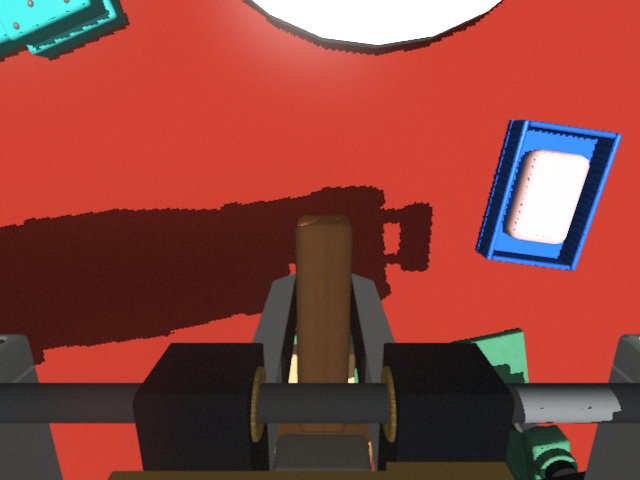

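View pics/s6.png

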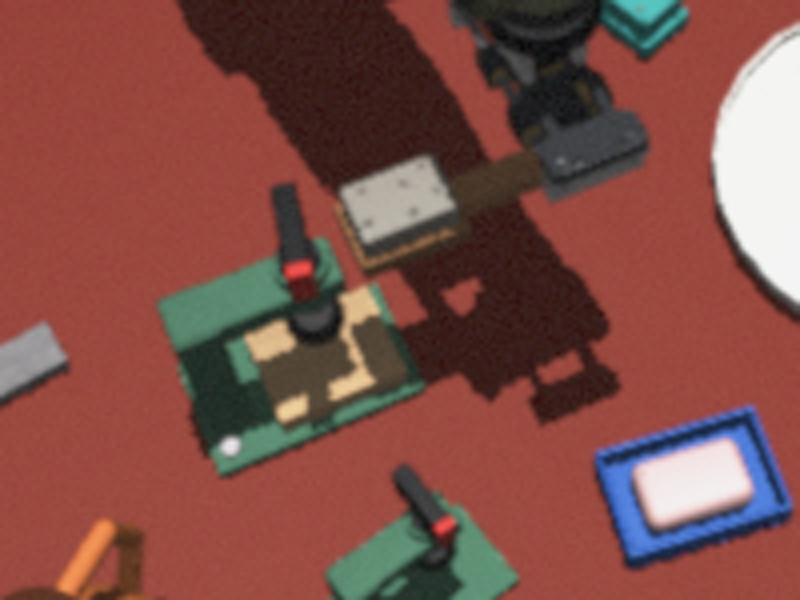

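View pics/t6.png

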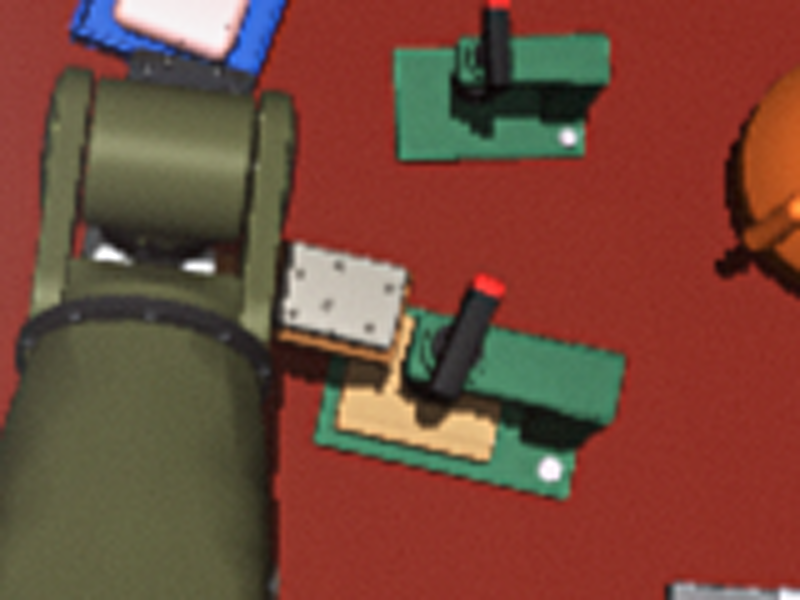

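Run:
```python
from h import *
o=ctrl.get_obs();b=1.361
zt=o['ee_pos'][2]+.041
S=cast("scene",np.array([[340,187],[432,155],[458,207],[362,247]])/4+[170,200],zt)
print("scene stone",S[:,:2],S.mean(0))
T=cast("top",np.array([[408,268],[397,348]])/5+[310,180],zt);m=T.mean(0)[:2]+.035*np.array([np.cos(b),np.sin(b)]);print("top lead",T[:,:2],m, np.linalg.norm(T[0]-T[1]))
print("pred",o['ee_pos'][:2]-.107*np.array([np.cos(b),np.sin(b)]))
for n,p in(("top",np.array([[413,310],[337,425],[492,462]])/5+[310,180]),("scene",np.array([[375,287],[418,385],[280,425],[245,340]])/4+[170,200])):
    for z in(.028,.032): print(n,z,cast(n,p,z)[:,:2].round(4).tolist())
# knob from scene: near/far ends top
k=np.array([[272,188],[296,186],[314,264],[286,266]])/4+[170,200];P=cast("scene",k,.217);print("knob scene",P[:,:2],P.mean(0))
k=np.array([[474,277],[504,288],[462,396],[433,384]])/5+[310,180];P=cast("top",k,.217);print("knob top",P[:,:2],P.mean(0));v=P[:2].mean(0)-P[2:].mean(0);print(np.arctan2(v[1],v[0]))
```

```text
scene stone [[ 0.4866 -0.1537]
 [ 0.5034 -0.0897]
 [ 0.5481 -0.0996]
 [ 0.5346 -0.1678]] [ 0.5182 -0.1277  0.2157]
top lead [[ 0.5288 -0.1655]
 [ 0.4828 -0.1591]] [ 0.5131 -0.128 ] 0.046471157076051095
pred [ 0.5168 -0.1255]
top 0.028 [[0.5369, -0.1918], [0.4623, -0.1436], [0.4407, -0.2411]]
top 0.032 [[0.5362, -0.1913], [0.4618, -0.1432], [0.4402, -0.2405]]
scene 0.028 [[0.4692, -0.1359], [0.5579, -0.1568], [0.5225, -0.2561], [0.447, -0.2397]]
scene 0.032 [[0.4712, -0.1368], [0.5596, -0.1577], [0.5243, -0.2566], [0.4491, -0.2402]]
knob scene [[ 0.4601 -0.1909]
 [ 0.4686 -0.1772]
 [ 0.5268 -0.2003]
 [ 0.5168 -0.2157]] [ 0.4931 -0.196   0.217 ]
knob top [[ 0.5241 -0.2026]
 [ 0.5181 -0.2195]
 [ 0.456  -0.1954]
 [ 0.4625 -0.1791]] [ 0.4902 -0.1992  0.217 ]
-0.36776137042242313
```

Run:
```python
from h import *
to([.5146,-.0924,.037],1.358-np.pi/2)
```

```text
t 9.0667 pos [ 0.5391 -0.0208  0.1747] yaw -0.20978016880763817 shift cm tool [13.7723 -0.8979  7.5125] turn deg 0.17281312301458612 F [ 0.7075 -0.3751 -1.848 ] w 0.025599701968032892
```

Call:
play_rows([
  [[255, 0, -0.45, -1.0, 0.17], [255, 0, -0.45, -1.0, 0], [255, 2, 0, 0, 0], [255, 2, 0, 0, 0], [255, 2, 0, 0, 0], [255, 2, 0, 0, 0], [255, 2, 0, 0, 0], [255, 2, 0, 0, 0], [255, 1, 0, 0, 0], [255, 0.5, 0, 0, 0], [255, 0, 0, 0, 0], [255, 0, 0, 0, 0]],
])

```text
time_s: 10.07
ee_pos: [0.535, 0.0009, 0.0408]
eef_rot: [1.734, 1.57, -0.051]
force: [0.2, 0.7, -1.6]
grip_width: 0.0257
```

Run:
```python
from h import *
cv2.imwrite("pics/w7.png",ctrl.camera("wrist")[:,:,::-1])
cv2.imwrite("pics/s7.png",cv2.resize(ctrl.camera("scene")[230:350,190:350,::-1],(800,600),interpolation=cv2.INTER_CUBIC))
to([.5146,-.0924,.037],1.358-np.pi/2)
```

```text
t 10.1667 pos [0.5352 0.0007 0.0411] yaw -0.21396237906540558 shift cm tool [ 0.4071 -0.0365  9.534 ] turn deg -0.06680987379182728 F [-0.4399  0.115  -1.017 ] w 0.025463966588798938
```

View pics/s7.png

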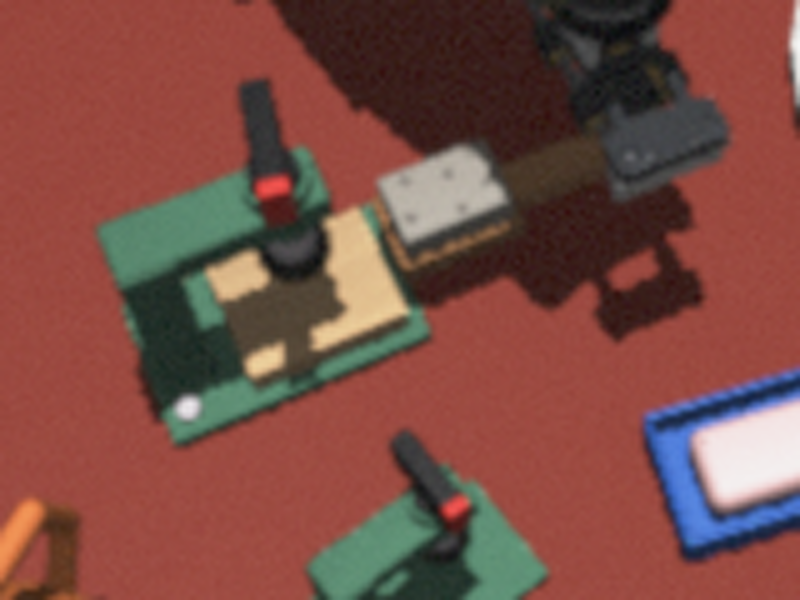

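View pics/w7.png

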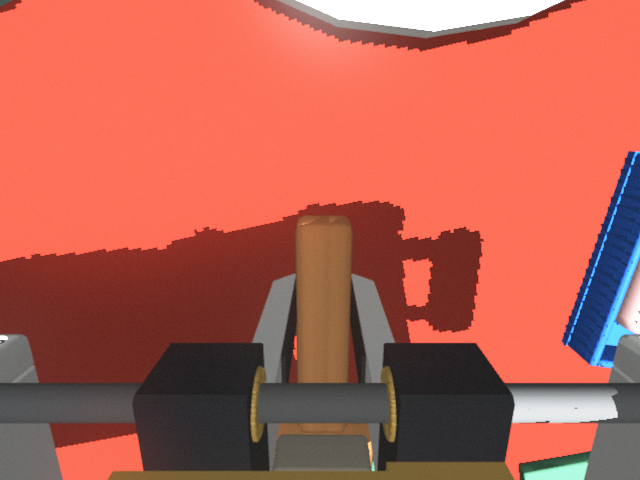

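Run:
```python
from h import *
f=lambda a:np.array(a)/5+[190,230]
P=cast("scene",f([[363,208],[410,314],[257,380],[207,272]]),.03);print(P[:,:2],P.mean(0),[np.linalg.norm(P[i]-P[i-1]) for i in range(4)])
o=ctrl.get_obs();S=cast("scene",f([[378,187],[482,143],[517,202],[414,247]]),o['ee_pos'][2]+.041);print(S[:,:2],S.mean(0))
b=1.358;u=np.array([np.cos(b),np.sin(b)]);x=np.array([u[1],-u[0]])
d=(S.mean(0)-P.mean(0))[:2];print("stone in anvil: x",d@x,"y",d@u,"pred",o['ee_pos'][:2]-.107*u)
```

```text
[[ 0.4676 -0.1389]
 [ 0.5448 -0.1567]
 [ 0.5252 -0.2526]
 [ 0.4466 -0.2385]] [ 0.4961 -0.1967  0.03  ] [np.float64(0.10185164388876009), np.float64(0.07926341016305702), np.float64(0.0978428677305367), np.float64(0.0799152103611122)]
[[ 0.4879 -0.1354]
 [ 0.5009 -0.0689]
 [ 0.5464 -0.0758]
 [ 0.5339 -0.1412]] [ 0.5173 -0.1053  0.0821]
stone in anvil: x 0.00146669407351686 y 0.0937861359401308 pred [ 0.5126 -0.1039]
```

Call:
play_rows([
  [[255, 0.3, 0, 0, 0], [255, 0, 0, 0.5, 0], [255, 0, 0, 1, 0], [255, 0, 0, 1, 0], [255, 0, 0, 1, 0], [255, 0, 0, 1, 0], [255, 0, 0, 0.5, 0], [255, 0, 0, 0, 0], [255, 0, 0, 0, 0]],
])

```text
time_s: 10.92
ee_pos: [0.5239, -0.0486, 0.037]
eef_rot: [2.537, 1.571, 0.751]
force: [-0.1, 0.6, -2.3]
grip_width: 0.0255
```

Run:
```python
from h import *
cv2.imwrite("pics/s8.png",cv2.resize(ctrl.camera("scene")[230:350,190:350,::-1],(800,600),interpolation=cv2.INTER_CUBIC))
to([.5146,-.0924,.037],1.358-np.pi/2)
```

```text
t 10.9667 pos [ 0.524  -0.0483  0.037 ] yaw -0.21435641352128565 shift cm tool [-0.0018  0.0223  4.5116] turn deg -0.08938638509648125 F [ 0.0637  0.2289 -2.8117] w 0.02567340113919319
```

View pics/s8.png

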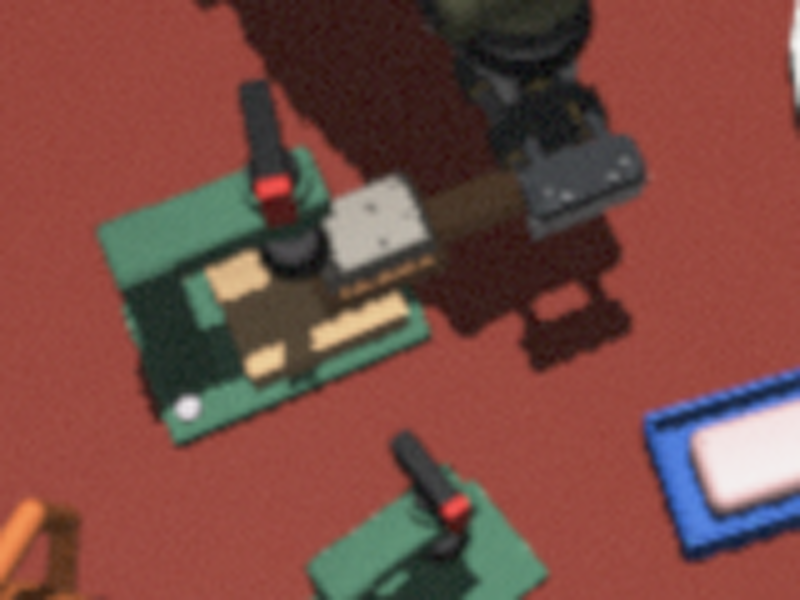

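Call:
play_rows([
  [[255, 0, 0, 0.5, 0], [255, 0, 0, 0.6, 0], [255, 0, 0, 0.6, 0], [255, 0, 0, 0.6, 0], [255, 0, 0, 0.6, 0], [255, 0, 0, 0.6, 0], [255, 0, 0, 0.5, 0], [255, 0, 0, 0.4, 0], [255, 0, 0, 0, 0], [255, 0, 0, 0, 0]],
])

```text
time_s: 11.8
ee_pos: [0.5146, -0.0914, 0.037]
eef_rot: [2.828, 1.571, 1.042]
force: [-0.0, -0.4, -2.0]
grip_width: 0.0255
```

Run:
```python
from h import *
cv2.imwrite("pics/s9.png",cv2.resize(ctrl.camera("scene")[230:350,190:350,::-1],(800,600),interpolation=cv2.INTER_CUBIC))
cv2.imwrite("pics/t9.png",cv2.resize(ctrl.camera("top")[180:300,310:470,::-1],(800,600),interpolation=cv2.INTER_CUBIC))
to([.5146,-.0924,.037],1.358-np.pi/2)
```

```text
t 11.9 pos [ 0.5146 -0.0911  0.0369] yaw -0.21399843322879522 shift cm tool [-0.0087  0.0245  0.1298] turn deg -0.06887562518791936 F [-0.2054 -0.428  -2.5659] w 0.02585677353343703
```

View pics/s9.png

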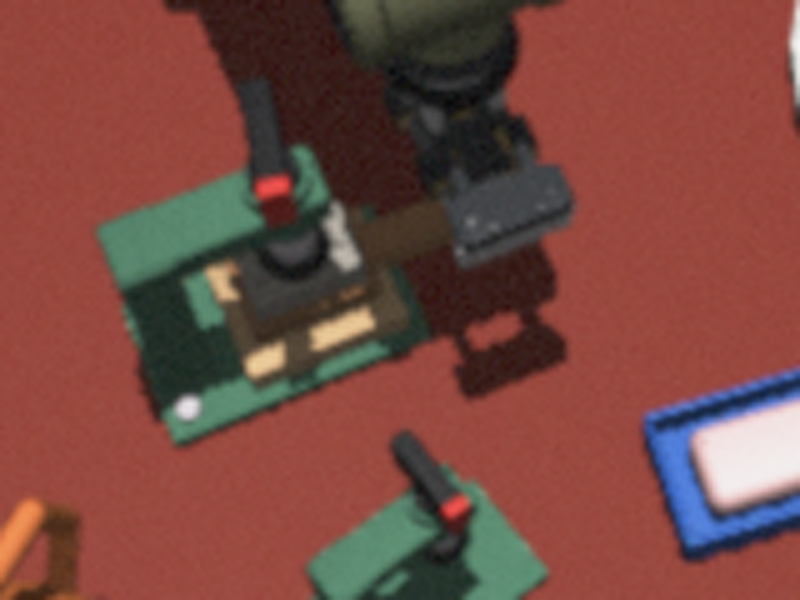

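View pics/t9.png

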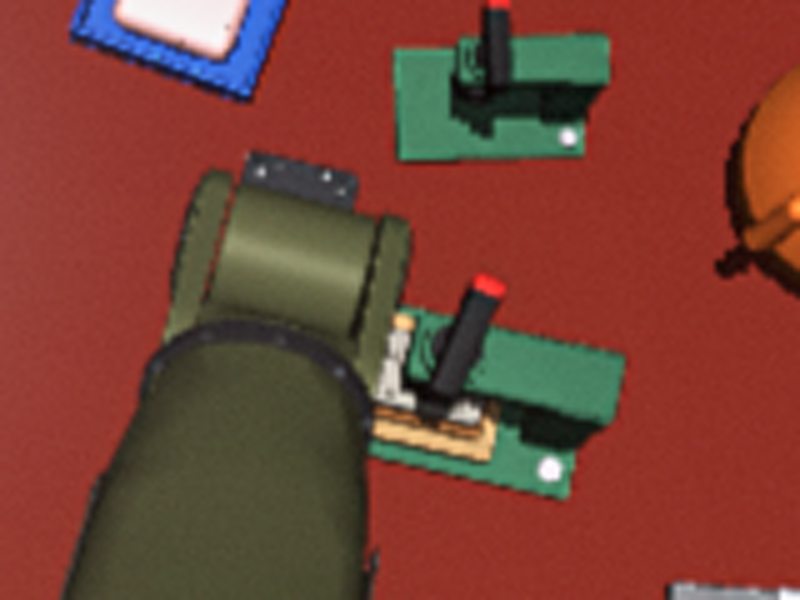

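The holder is in under the foot with no contact force. Now I lower it in small steps and watch the force.

Call:
play_rows([
  [[255, 0.1, 0, 0.1, 0], [255, 0.1, 0, 0, 0], [255, 0, 0, 0, 0], [255, 0, 0, 0, 0]],
])

```text
time_s: 12.23
ee_pos: [0.5144, -0.0921, 0.0349]
eef_rot: [-1.038, 1.571, -2.823]
force: [0.6, 0.1, -1.6]
grip_width: 0.0258
```

Call:
play_rows([
  [[255, 0.1, 0, 0, 0], [255, 0, 0, 0, 0], [255, 0, 0, 0, 0]],
])

```text
time_s: 12.48
ee_pos: [0.5146, -0.0922, 0.0342]
eef_rot: [1.705, 1.57, -0.08]
force: [-0.9, 1.2, 3.7]
grip_width: 0.0252
```

Call:
play_rows([
  [[255, 0.1, 0, 0, 0], [255, 0, 0, 0, 0], [255, 0, 0, 0, 0]],
])

```text
time_s: 12.73
ee_pos: [0.5147, -0.0921, 0.0335]
eef_rot: [1.779, 1.57, -0.006]
force: [-0.8, 3.4, 7.4]
grip_width: 0.0253
```

Call:
play_rows([
  [[255, -0.1, 0, 0, 0], [255, 0, 0, 0, 0], [60, 0, 0, 0, 0], [60, 0, 0, 0, 0], [60, 0, 0, 0, 0], [60, 0, 0, 0, 0], [60, 0, 0, 0, 0], [60, 0, 0, 0, 0]],
], newtons=30)

```text
time_s: 13.4
ee_pos: [0.5144, -0.0922, 0.0339]
eef_rot: [-1.179, 1.571, -2.964]
force: [0.1, -0.8, -0.5]
grip_width: 0.0623
```

Run:
```python
from h import *
cv2.imwrite("pics/w10.png",ctrl.camera("wrist")[:,:,::-1])
cv2.imwrite("pics/s10.png",cv2.resize(ctrl.camera("scene")[230:350,190:350,::-1],(800,600),interpolation=cv2.INTER_CUBIC))
to([.5146,-.0924,.037],1.358-np.pi/2)
```

```text
t 13.5 pos [ 0.5144 -0.0922  0.0339] yaw -0.21406689049343494 shift cm tool [-0.3064  0.0219  0.0115] turn deg -0.07279793752878234 F [ 0.1289 -0.2946 -0.3293] w 0.0701297215715532
```

View pics/w10.png

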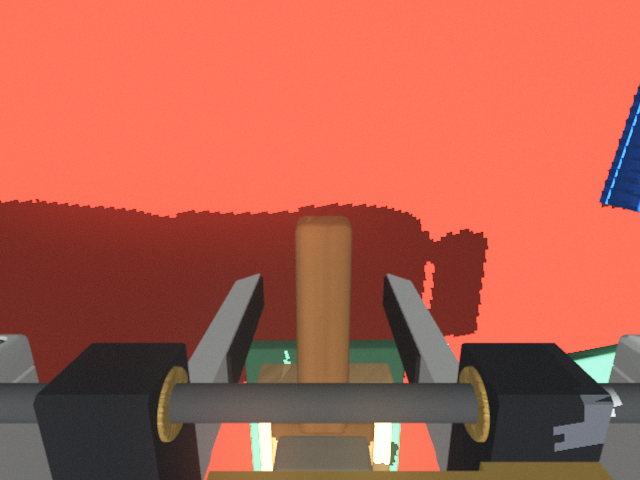

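View pics/s10.png

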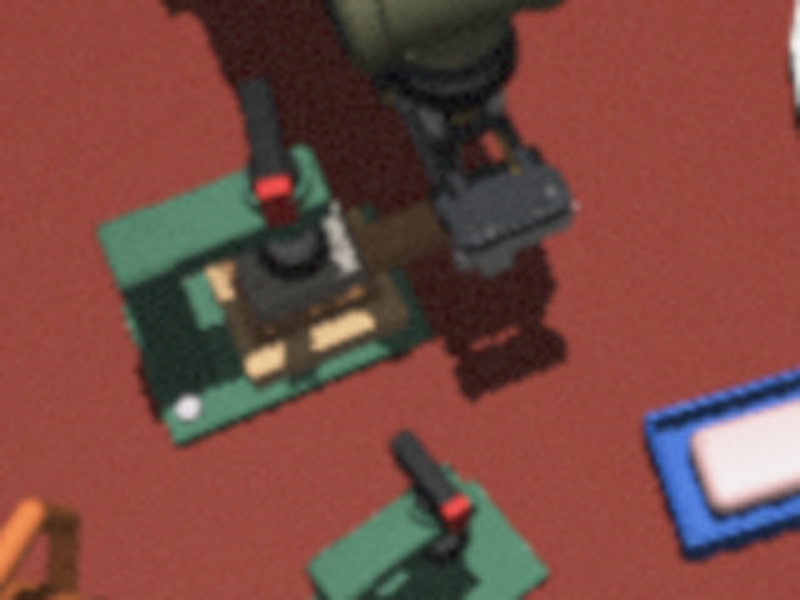

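Call:
play_rows([
  [[60, -0.5, 0, 0, 0], [60, -1, 0, 0, 0], [60, -2.5, 0, 0, 0], [60, -2.5, 0, 0, 0], [60, -2.5, 0, 0, 0], [60, -2.5, 0, 0, 0], [60, -2.5, 0, 0, 0], [60, -2.5, 0, 0, 0], [60, -2.5, 0, 0, 0], [60, -2.5, 0, 0, 0], [60, -2.5, 0, 0, 0], [60, -2.5, 0, 0, 0]],
])

```text
time_s: 14.5
ee_pos: [0.5139, -0.0921, 0.3014]
eef_rot: [1.549, 1.57, -0.236]
force: [-0.8, 0.9, -0.6]
grip_width: 0.0721
```

Call:
play_rows([
  [[60, 0, 0, 0, -7], [60, 0, 0, 0, -7], [60, 0, 0, 0, -7], [60, 0, 0, 0, -7], [60, 0, 0, 0, -7], [60, 0, 0, 0, -7], [60, 0, 0, 0, -7], [60, 0, 0, 0, -7], [60, 0, 0, 0, -7], [60, 0, 0, 0, -7], [60, 0, 0, 0, -7], [60, 0, 0, 0, -4]],
])

```text
time_s: 15.5
ee_pos: [0.5141, -0.0922, 0.3]
eef_rot: [0.111, 1.57, -0.253]
force: [0.0, 0.3, -0.6]
grip_width: 0.072
```

Run:
```python
from h import *
to([.492,-.198,.30],1.203)
cv2.imwrite("pics/w11.png",ctrl.camera("wrist")[:,:,::-1])
to([.492,-.198,.30],1.203)
print(ctrl.get_obs()['qpos'],ctrl.get_obs()['moment'])
print(wproj([[.492,-.198,.217]]))
```

```text
t 15.5 pos [ 0.5141 -0.0922  0.3   ] yaw 1.2064688178234024 shift cm tool [  0.0011 -10.6756   1.7038] turn deg 0.19874862118072442 F [ 0.0432  0.3097 -0.5511] w 0.07203149622698106
t 15.55 pos [ 0.5141 -0.0921  0.3   ] yaw 1.2089973834420171 shift cm tool [  0.0002 -10.6845   1.6754] turn deg 0.34362475934922004 F [ 0.2296 -0.1334 -0.3271] w 0.07187256719923799
[-0.2475  0.1816  1.4495  0.      1.5096 -1.4565] [ 0.0389 -0.1543 -0.0476]
[[179.2719 264.2157]]
```

View pics/w11.png

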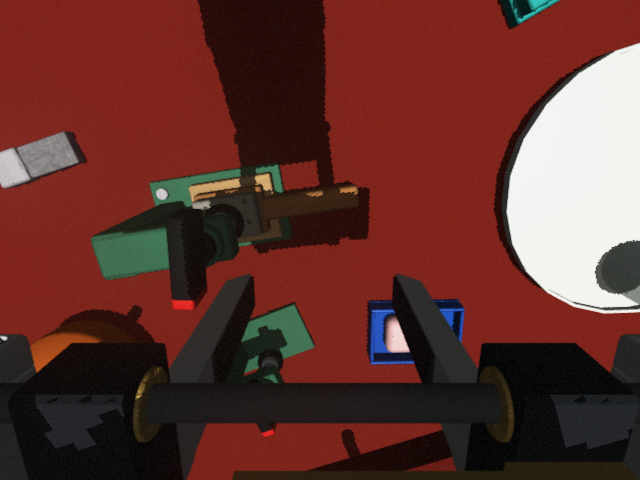

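Call:
play_rows([
  [[60, 0, -1.7, 0.3, 0.3], [60, 0, -1.8, 0.3, 0], [60, 0, -1.8, 0.3, 0], [60, 0, -1.8, 0.3, 0], [60, 0, -1.8, 0.3, 0], [60, 0, -1.7, 0.2, 0], [60, 1.5, 0, 0, 0], [60, 1.5, 0, 0, 0], [60, 1, 0, 0, 0], [60, 0, 0, 0, 0], [60, 0, 0, 0, 0]],
])

```text
time_s: 16.47
ee_pos: [0.4913, -0.1969, 0.2595]
eef_rot: [2.688, 1.571, 2.311]
force: [-0.7, -0.2, 0.6]
grip_width: 0.0718
```

Run:
```python
from h import *
to([.492,-.198,.26],1.203)
cv2.imwrite("pics/w12.png",ctrl.camera("wrist")[:,:,::-1])
to([.492,-.198,.26],1.203)
print(wproj([[.492,-.198,.217],[.492,-.198,.181]]))
```

```text
t 16.4667 pos [ 0.4913 -0.1969  0.2595] yaw 1.1937523818160307 shift cm tool [-0.0541 -0.077   0.1041] turn deg -0.5298494924898661 F [-0.7037 -0.1609  0.5758] w 0.07180838773530285
t 16.5167 pos [ 0.4915 -0.197   0.2599] yaw 1.1940750970895746 shift cm tool [-0.0071 -0.0791  0.081 ] turn deg -0.5113592693314044 F [-0.1081 -0.7862  0.5845] w 0.07188639842996103
[[321.4431 262.6865]
 [321.6595 245.3873]]
```

View pics/w12.png

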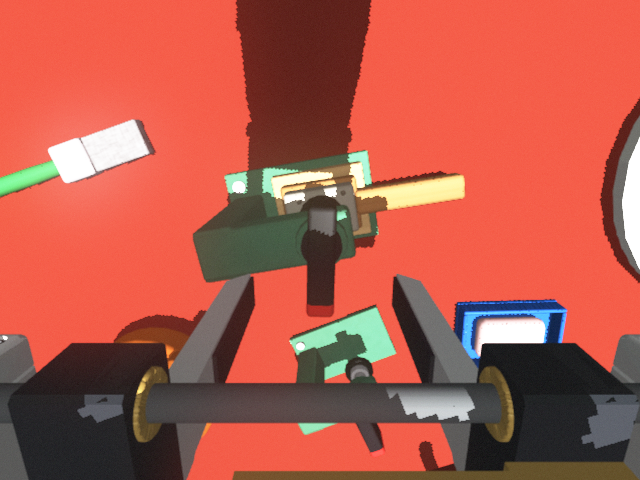

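Call:
play_rows([
  [[60, 0, 0, 0, 1], [60, 1, 0, 0, 0], [60, 1.5, 0, 0, 0], [60, 1.5, 0, 0, 0], [60, 1.5, 0, 0, 0], [60, 1.3, 0, 0, 0], [60, 0.9, 0, 0, 0], [60, 0, 0, 0, 0], [60, 0, 0, 0, 0], [60, 0, 0, 0, 0]],
])

```text
time_s: 17.35
ee_pos: [0.4916, -0.1972, 0.1827]
eef_rot: [-0.077, 1.57, -0.471]
force: [0.5, -0.4, 0.6]
grip_width: 0.0714
```

Run:
```python
from h import *
cv2.imwrite("pics/w13.png",ctrl.camera("wrist")[:,:,::-1])
to([.492,-.198,.182],1.18);print(ctrl.get_obs()['moment'],ctrl.get_obs()['tau'],ctrl.get_obs()['qpos'])
```

```text
t 17.4 pos [ 0.4917 -0.1972  0.1828] yaw 1.1768858515718 shift cm tool [ 0.0841 -0.0607  0.0585] turn deg -0.1784275617131599 F [ 0.2483 -0.1859  0.1131] w 0.07170381039633973
[ 0.1107 -0.1215  0.0122] [  0.0006 -50.2758 -34.1142  -0.019    0.0711   0.0025] [-0.4506  0.2738  1.6086  0.      1.2577 -1.6275]
```

View pics/w13.png

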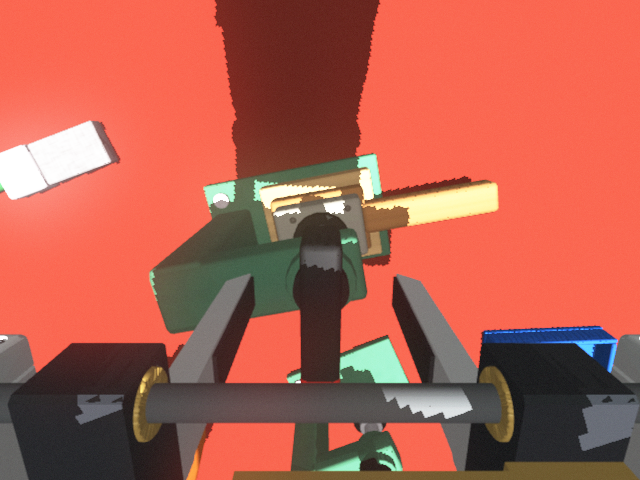

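Call:
play_rows([
  [[255, 0, 0, 0, 0], [255, 0, 0, 0, 0], [255, 0, 0, 0, 0], [255, 0, 0, 0, 0], [255, 0, 0, 0, 0], [255, 0, 0, 0, 0], [255, 0, 0, 0, 0], [255, 0, 0, 0, 0], [255, 0, 0, 0, 0]],
], newtons=35)

```text
time_s: 18.15
ee_pos: [0.4909, -0.1982, 0.1819]
eef_rot: [-1.613, 1.568, -2.007]
force: [-1.1, -2.3, 0.0]
grip_width: 0.0178
```

```bash
cat > st.py <<'E'
from h import *
o=ctrl.get_obs();R=Ro.from_euler('xyz',o['eef_rot']).as_matrix()
print(o['time_s'],o['ee_pos'],"yaw %.4f"%np.arctan2(R[1,1],R[0,1]),"q6 %.4f"%o['qpos'][5],"tau6 %.4f"%o['tau'][5],"Mz %.3f"%o['moment'][2],o['force'],o['grip_width'])
E
python3 st.py
```

```text
18.15 [ 0.4909 -0.1982  0.1819] yaw 1.1767 q6 -1.6275 tau6 -0.1416 Mz -0.180 [-1.0982 -2.3217  0.0421] 0.017768822340050096
```

Call:
play_rows([
  [[255, 0, -0.1, 0, 0], [255, 0, 0, 0, 3], [255, 0, 0, 0, 3], [255, 0, 0, 0, 3], [255, 0, 0, 0, 3], [255, 0, 0, 0, 3], [255, 0, 0, 0, 3], [255, 0, 0, 0, 3], [255, 0, 0, 0, 3], [255, 0, 0, 0, 3], [255, 0, 0, 0, 3], [255, 0, 0, 0, 0]],
])

```text
time_s: 19.15
ee_pos: [0.4914, -0.1976, 0.1819]
eef_rot: [1.547, 1.57, 0.627]
force: [4.9, 3.2, -1.2]
grip_width: 0.0182
```

```bash
python3 st.py
python3 - <<'E'
from h import *
cv2.imwrite("pics/s14.png",cv2.resize(ctrl.camera("scene")[225:315,190:310,::-1],(800,600),interpolation=cv2.INTER_CUBIC))
E
```

```text
19.15 [ 0.4914 -0.1976  0.1819] yaw 0.6512 q6 -1.1035 tau6 1.1666 Mz -0.134 [ 4.9335  3.1578 -1.2308] 0.018185080049143296
```

View pics/s14.png

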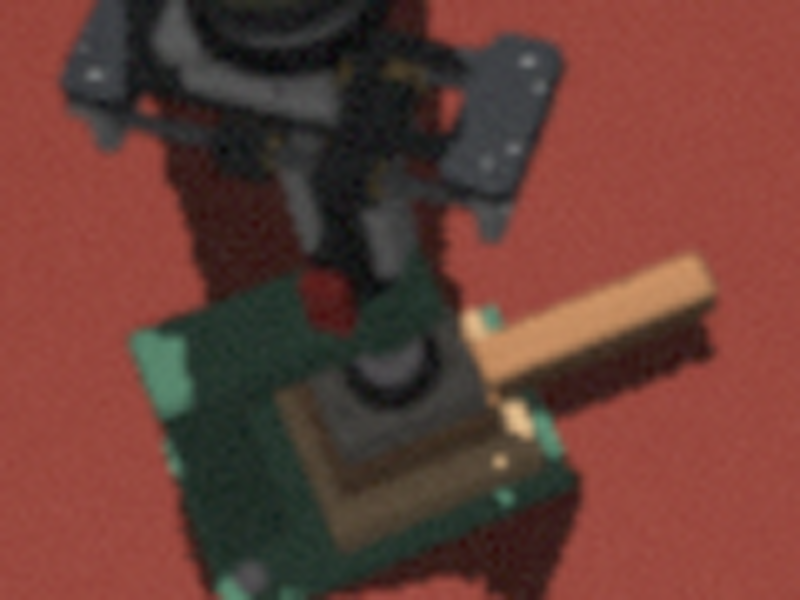

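Call:
play_rows([
  [[255, 0, 0, 0, 3], [255, 0, 0, 0, 3], [255, 0, 0, 0, 3], [255, 0, 0, 0, 3], [255, 0, 0, 0, 3], [255, 0, 0, 0, 3], [255, 0, 0, 0, 3], [255, 0, 0, 0, 3], [255, 0, 0, 0, 3], [255, 0, 0, 0, 3]],
])

```text
time_s: 20.03
ee_pos: [0.4921, -0.1973, 0.182]
eef_rot: [1.778, 1.568, 0.337]
force: [11.6, 5.4, -3.8]
grip_width: 0.018
```

```bash
cat > st2.py <<'E'
from h import *
import sys
L=[]
for i in range(5):
    o=ctrl.get_obs();L.append([o['moment'][2],o['tau'][5],o['qpos'][5],*o['force'],o['grip_width']]);im=ctrl.camera("scene")
L=np.array(L);o=ctrl.get_obs();R=Ro.from_euler('xyz',o['eef_rot']).as_matrix()
print(o['time_s'],o['ee_pos'],"yaw",np.arctan2(R[1,1],R[0,1]));print("mz,tau6,q6,F,w each\n",L,"\nmean",L.mean(0))
cv2.imwrite(f"pics/{sys.argv[1]}.png",cv2.resize(im[250:325,200:300,::-1],(800,600),interpolation=cv2.INTER_CUBIC))
E
python3 st2.py s15
```

```text
20.2833 [ 0.4921 -0.1973  0.182 ] yaw 0.13197165346734885
mz,tau6,q6,F,w each
 [[ 0.1274 -1.1691 -0.5818 11.6265  5.3684 -3.8319  0.018 ]
 [-0.0038 -0.7116 -0.5776 10.346   4.938  -4.112   0.0179]
 [-0.1145  0.9236 -0.582  11.5063  5.1478 -3.4086  0.0174]
 [-0.1387  0.2664 -0.5835 12.3286  5.2493 -3.2662  0.018 ]
 [-0.0973 -0.0069 -0.584  11.3475  4.9954 -4.14    0.0174]] 
mean [-0.0454 -0.1395 -0.5818 11.431   5.1398 -3.7517  0.0177]
```

View pics/s15.png

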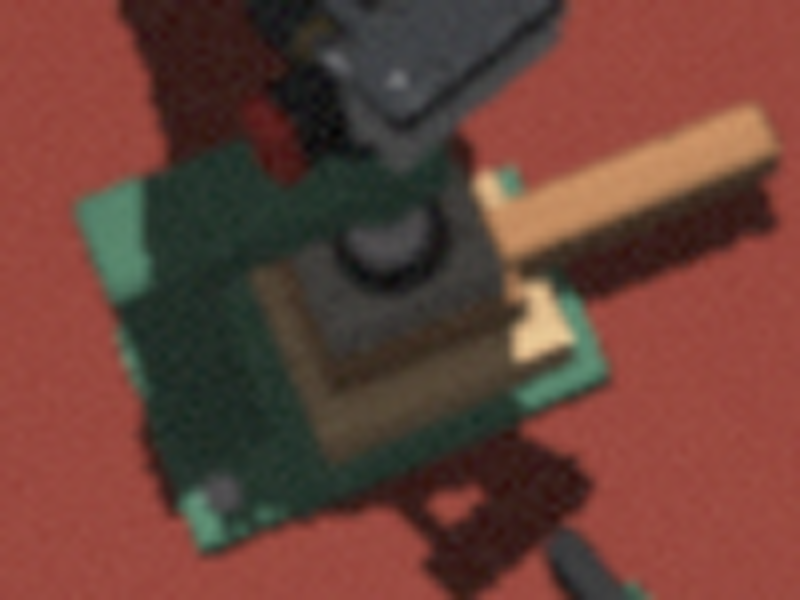

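Call:
play_rows([
  [[255, 0, 0.12, -0.05, 0], [255, 0, 0, 0, 0], [255, 0, 0, 0, 0]],
])

```text
time_s: 20.53
ee_pos: [0.4922, -0.1972, 0.182]
eef_rot: [2.046, 1.57, 0.606]
force: [1.5, 1.3, -0.5]
grip_width: 0.0176
```

```bash
python3 st2.py s16
```

```text
20.7833 [ 0.4922 -0.1973  0.182 ] yaw 0.13000644345243442
mz,tau6,q6,F,w each
 [[-0.0448 -0.0501 -0.5812  1.5257  1.342  -0.5388  0.0176]
 [-0.0343 -0.0444 -0.581   1.6766  1.7206 -0.1485  0.018 ]
 [ 0.038  -0.0354 -0.5809  3.1793  2.5209 -1.218   0.018 ]
 [ 0.0231 -0.0268 -0.5807  3.3764  2.2372 -1.1986  0.0179]
 [ 0.0191 -0.0197 -0.5806  4.1104  2.0601 -0.9174  0.0176]] 
mean [ 0.0002 -0.0353 -0.5809  2.7737  1.9762 -0.8043  0.0178]
```

Call:
play_rows([
  [[255, 0, 0, 0, 2], [255, 0, 0, 0, 2], [255, 0, 0, 0, 2], [255, 0, 0, 0, 2], [255, 0, 0, 0, 2], [255, 0, 0, 0, 2], [255, 0, 0, 0, 2], [255, 0, 0, 0, 2]],
])

```text
time_s: 21.45
ee_pos: [0.4926, -0.1973, 0.182]
eef_rot: [1.698, 1.569, -0.024]
force: [7.8, 1.7, -2.8]
grip_width: 0.0173
```

```bash
python3 st2.py s17
```

```text
21.7 [ 0.4926 -0.1973  0.182 ] yaw -0.14940033432899852
mz,tau6,q6,F,w each
 [[ 0.1604 -0.7425 -0.2996  7.7894  1.6831 -2.7932  0.0173]
 [ 0.0603 -0.4372 -0.2969  8.8834  2.0066 -2.0634  0.0176]
 [-0.1316  0.6257 -0.2998  8.2243  2.2317 -2.8653  0.0177]
 [-0.1333  0.1253 -0.3007  7.9974  1.3919 -3.1667  0.0178]
 [-0.0916 -0.0534 -0.301   8.1614  2.6657 -3.2139  0.0177]] 
mean [-0.0272 -0.0964 -0.2996  8.2112  1.9958 -2.8205  0.0176]
```

Call:
play_rows([
  [[255, 0, 0, 0, 2], [255, 0, 0, 0, 2], [255, 0, 0, 0, 2], [255, 0, 0, 0, 2], [255, 0, 0, 0, 2], [255, 0, 0, 0, 2], [255, 0, 0, 0, 2], [255, 0, 0, 0, 2]],
])

```text
time_s: 22.37
ee_pos: [0.493, -0.1974, 0.182]
eef_rot: [1.823, 1.568, -0.178]
force: [12.7, 1.1, -5.0]
grip_width: 0.018
```

```bash
python3 st2.py s18
```

```text
22.6167 [ 0.493  -0.1974  0.182 ] yaw -0.42863815337622496
mz,tau6,q6,F,w each
 [[ 0.1538 -0.7374 -0.0203 12.6882  1.1366 -5.027   0.018 ]
 [ 0.0631 -0.4325 -0.0176 11.5482  1.083  -4.2397  0.0178]
 [-0.0651  0.6309 -0.0205 12.5786 -0.465  -5.0031  0.0176]
 [-0.0575  0.1303 -0.0215 12.0534  0.7835 -5.6054  0.0178]
 [-0.0644 -0.0485 -0.0218 12.1506  0.9458 -4.9687  0.0177]] 
mean [ 0.006  -0.0915 -0.0203 12.2038  0.6968 -4.9688  0.0178]
```

View pics/s18.png

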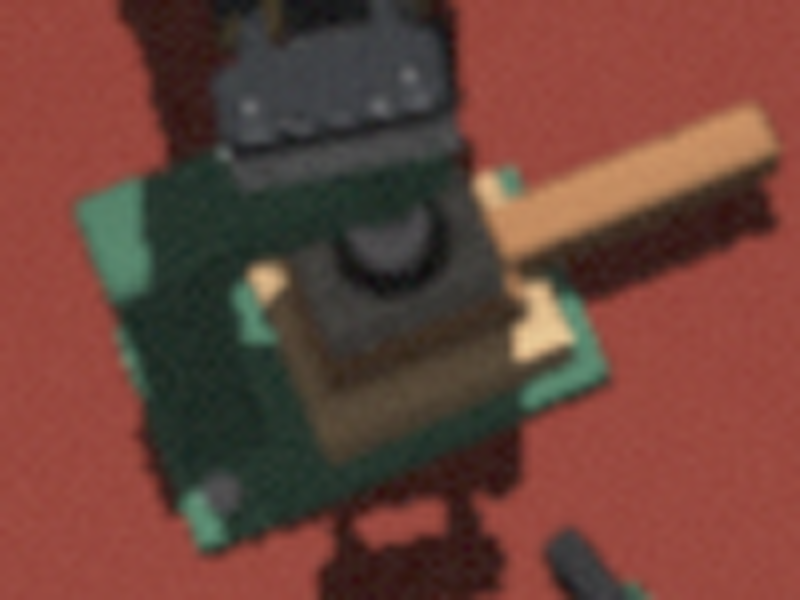

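The grip is about 1.5 mm off the knob axis along the bar, which gives small side forces but is harmless. Expected touch is close, about 2.15 rad against roughly 1.8 now. I'll let go and look at the gap with the wrist camera from the open side.

Call:
play_rows([
  [[60, 0, 0, 0, 0], [60, 0, 0, 0, 0], [60, 0, 0, 0, 0], [60, 0, 0, 0, 0], [60, -2, 0, 0, 0], [60, -2, 0, 0, 0], [60, -2, 0, 0, 0], [60, -2, 0, 0, 0], [60, -2, 0, 0, 0], [60, 0, 0, 0, 0]],
])

```text
time_s: 23.45
ee_pos: [0.4928, -0.1978, 0.2859]
eef_rot: [1.515, 1.565, -0.484]
force: [0.4, -0.2, 0.7]
grip_width: 0.0717
```

Run:
```python
from h import *
b=1.358;u=np.array([np.cos(b),np.sin(b)]);x=np.array([u[1],-u[0]])
P=np.array([.492,-.198])+.17*u+.012*x
print(P)
to([*P,.282],1.358);to([*P,.282],-.428)
```

```text
[ 0.5396 -0.0344]
t 23.45 pos [ 0.4928 -0.1978  0.2859] yaw -0.4289085429544398 shift cm tool [  0.3666  -2.5393 -16.8161] turn deg -102.3823178871608 F [ 0.4286 -0.2228  0.672 ] w 0.07165461702497412
t 23.45 pos [ 0.4928 -0.1978  0.2859] yaw -0.4289085429544398 shift cm tool [  0.3666  -2.5393 -16.8161] turn deg -0.052055676795757705 F [ 0.4286 -0.2228  0.672 ] w 0.07165461702497412
```

Call:
play_rows([
  [[255, 0, -0.5, -3.4, 0], [255, 0, -0.5, -3.4, 0], [255, 0, -0.5, -3.4, 0], [255, 0, -0.5, -3.4, 0], [255, 0, -0.5, -3.2, 0], [255, 0, 0, 0, -7.1], [255, 0, 0, 0, -7.1], [255, 0, 0, 0, -7.1], [255, 0, 0, 0, -7.1], [255, 0, 0, 0, -7.1], [255, 0, 0, 0, -7.1], [255, 0, 0, 0, -7.1]],
])

```text
time_s: 24.45
ee_pos: [0.5389, -0.0343, 0.2812]
eef_rot: [-1.951, 1.57, -3.077]
force: [0.4, 0.4, -0.1]
grip_width: 0.0005
```

Call:
play_rows([
  [[255, 0, 0, 0, -7.1], [255, 0, 0, 0, -7.1], [255, 0, 0, 0, -7.1], [255, 0, 0, 0, -7.1], [255, 0, 0, 0, -7.1], [255, 0, 0, 0, -7.1], [255, 0, 0, 0, -7.1], [255, 0, 0, 0, -3], [255, 3.5, 0, 0, 0], [255, 3.5, 0, 0, 0], [255, 3.5, 0, 0, 0], [255, 3.5, 0, 0, 0]],
])

```text
time_s: 25.45
ee_pos: [0.5385, -0.0342, 0.1399]
eef_rot: [-2.706, 1.57, -2.918]
force: [0.4, -0.0, -0.3]
grip_width: 0.0003
```

Run:
```python
from h import *
ctrl.camera("wrist");ctrl.camera("wrist")
to([.54,-.034,.14],1.358)
im=ctrl.camera("wrist")[:,:,::-1]
cv2.imwrite("pics/w20.png",im)
print(wproj([[.492,-.198,.0754],[.492,-.198,.0774]]))
```

```text
t 25.55 pos [ 0.5363 -0.0339  0.1367] yaw 1.3583636684910134 shift cm tool [-0.3363  0.0695  0.3594] turn deg 0.020836669676954817 F [-0.5929 -0.1044 -0.3263] w -7.490442426968664e-05
[[ 72.5449 236.33  ]
 [ 70.6327 237.1437]]
```

View pics/w20.png

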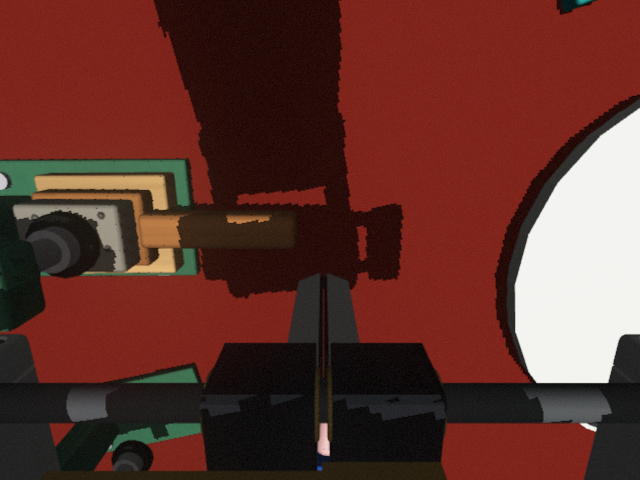

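Run:
```python
from h import *
im=cv2.imread("pics/w20.png")
c=cv2.convertScaleAbs(im[190:290,0:150],alpha=2.2,beta=20)
cv2.imwrite("pics/w20c.png",cv2.resize(c,(795,530),interpolation=cv2.INTER_CUBIC))
```

```text
(no output)
```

View pics/w20c.png

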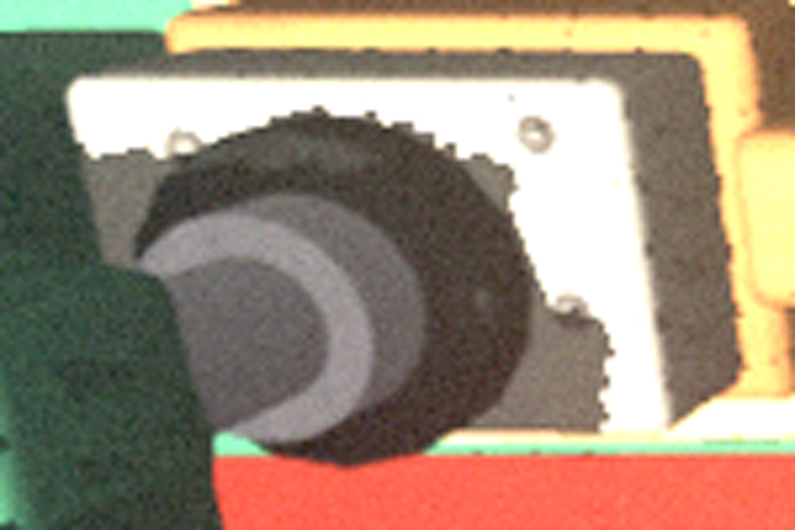

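Run:
```python
from h import *
to([.492,-.198,.282],.0)
im=ctrl.camera("wrist")[:,:,::-1];cv2.imwrite("pics/w21.png",im)
print(wproj([[.492,-.198,.0754],[.492+.022*.21,-.198+.022*.978,.0754]]))
to([.492,-.198,.14],-.43)
c=cv2.convertScaleAbs(im[190:290,0:150],alpha=2.2,beta=20)
cv2.imwrite("pics/w21c.png",cv2.resize(c,(795,530),interpolation=cv2.INTER_CUBIC))
g=cv2.cvtColor(im,cv2.COLOR_BGR2GRAY)
for r in range(238,254,4): print(r,g[r,85:125])
```

```text
t 25.6 pos [ 0.538  -0.0341  0.1404] yaw 1.3583427385100446 shift cm tool [-14.1482 -16.9976  -1.1087] turn deg 77.82730604886795 F [-0.1293  0.4364  0.2401] w 0.000422547679031816
[[ 74.0239 233.2586]
 [106.22   233.2155]]
t 25.65 pos [ 0.5393 -0.0343  0.1427] yaw 1.3583808756514508 shift cm tool [  0.2737 -17.0015  -1.1704] turn deg 102.46667633673862 F [-0.6481 -0.2622 -0.0505] w 0.000572412154463307
238 [ 22  23  25  20  22  22  21  22  28  20  26  22  24  21  23  19  23  37
  51 108 149 149 149 151 151 149 147 150 151 151 153 153 147 150 149 141
 132 123 111  82]
242 [ 22  26  23  21  22  22  24  23  32  31  27  25  23  20  24  18  23  37
  45  52  96 106  83  82  80  83  73  94 130 149 148 149 147 148 153 144
 138 130 117  95]
246 [ 23  19  20  21  21  14  21  22  21  27  22  21  19  25  25  24  23  41
  49  51  48  43  43  34  35  33  30  34  39  51  47 109 154 150 149 150
 124 107 124 112]
250 [ 19  23  21  22  19  20  23  19  25  24  24  17  19  22  22  24  25  37
  44  48  49  46  48  48  46  50  50  48  47  46  48  47  95 139 149 151
 150 137 131 120]
```

View pics/w21c.png

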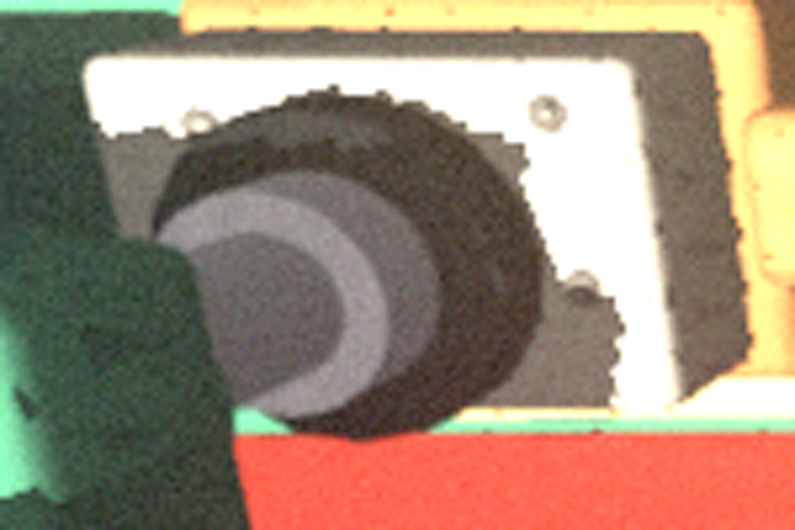

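Call:
play_rows([
  [[255, 0, 0, 0, 0], [255, 0, 0, 0, 0], [255, 0, 0, 0, 0], [255, 0, 0, 0, 0]],
])

```text
time_s: 25.98
ee_pos: [0.5396, -0.0342, 0.1431]
eef_rot: [0.096, 1.569, -0.117]
force: [0.3, -0.3, -0.6]
grip_width: 0.0001
```

```bash
cat > rim.py <<'E'
from h import *
import sys
to([.492,-.198,.282],1.358)
im=ctrl.camera("wrist")[:,:,::-1];cv2.imwrite(f"pics/{sys.argv[1]}.png",im)
to([.492,-.198,.282],-.428)
c=cv2.convertScaleAbs(im[190:290,0:150],alpha=2.2,beta=20)
cv2.imwrite(f"pics/{sys.argv[1]}c.png",cv2.resize(c,(795,530),interpolation=cv2.INTER_CUBIC))
g=cv2.GaussianBlur(cv2.cvtColor(im,cv2.COLOR_BGR2GRAY),(3,3),0).astype(float)
def cross(r,lo,hi,th,rise):
    for x in range(lo,hi):
        a,b=g[r,x],g[r,x+1]
        if (rise and a<th<=b) or (not rise and a>=th>b): return x+(th-a)/(b-a)
for r in range(236,262,2):
    print(r,"rim",cross(r,85,115,33,True),"stone edge",cross(r,117,135,112,False))
E
python3 rim.py w22
```

```text
t 25.9833 pos [ 0.5396 -0.0342  0.1431] yaw 1.3584617079069676 shift cm tool [-13.8989 -17.0129  -1.1749] turn deg 0.02645391443704586 F [ 0.3271 -0.278  -0.5705] w 0.00012773840555082406
t 26.0333 pos [ 0.5395 -0.0342  0.1428] yaw 1.358498927248005 shift cm tool [-13.9244 -17.012   -1.1702] turn deg 102.35884863595979 F [ 0.2304 -0.8044 -0.4306] w 0.0005716962947544911
236 rim 103.0 stone edge 123.93333333333334
238 rim 103.0 stone edge 124.21052631578948
240 rim 102.8 stone edge 124.35714285714286
242 rim 102.7 stone edge 124.54545454545455
244 rim 102.7 stone edge 125.03846153846153
246 rim 102.6 stone edge 125.41176470588235
248 rim 101.55555555555556 stone edge 125.66666666666667
250 rim 100.77777777777777 stone edge 126.0
252 rim 99.55555555555556 stone edge 126.17391304347827
254 rim 98.55555555555556 stone edge 126.5
256 rim 97.66666666666667 stone edge 126.86666666666666
258 rim 95.83333333333333 stone edge 127.11111111111111
260 rim 92.83333333333333 stone edge 127.29411764705883
```

View pics/w22c.png

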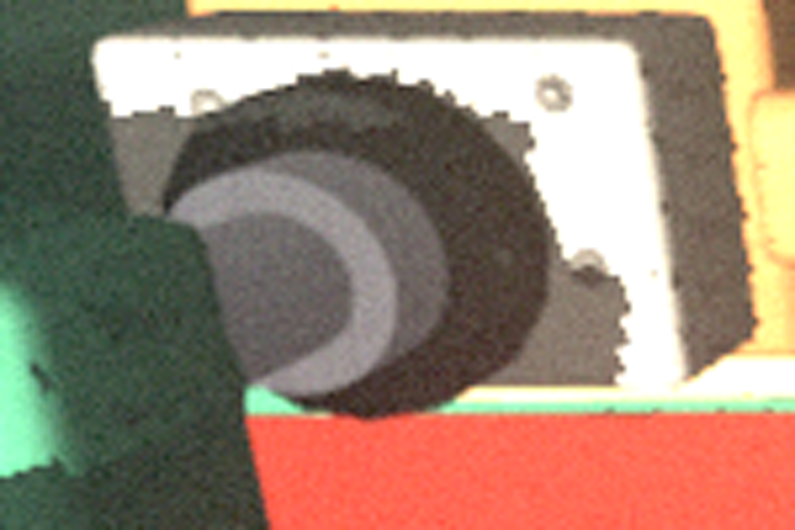

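Call:
play_rows([
  [[60, -3.5, 0, 0, 0], [60, -3.5, 0, 0, 0], [60, -3.5, 0, 0, 0], [60, -3.5, 0, 0, 7.1], [60, 0, 0, 0, 7.1], [60, 0, 0, 0, 7.1], [60, 0, 0, 0, 7.1], [60, 0, 0, 0, 7.1], [60, 0, 0, 0, 7.1], [60, 0, 0, 0, 7.1], [60, 0, 0, 0, 7.1], [60, 0, 0, 0, 7.1]],
])

```text
time_s: 27.03
ee_pos: [0.5392, -0.0342, 0.2823]
eef_rot: [1.218, 1.57, -0.116]
force: [-0.9, -0.6, -0.4]
grip_width: 0.0713
```

Call:
play_rows([
  [[60, 0, 0, 0, 7.1], [60, 0, 0, 0, 7.1], [60, 0, 0, 0, 7.1], [60, 0, 0, 0, 7.1], [60, 0, 0, 0, 7.1], [60, 0, 0, 0, 3], [60, 0, 0, 0, 0]],
])

```text
time_s: 27.62
ee_pos: [0.5392, -0.0342, 0.2823]
eef_rot: [1.955, 1.57, -0.047]
force: [0.7, -0.1, -0.2]
grip_width: 0.0721
```

Run:
```python
from h import *
to([.4927,-.1985,.282],-.4286)
```

```text
t 27.6167 pos [ 0.5392 -0.0342  0.2823] yaw -0.43131915087722883 shift cm tool [ 0.0271  2.6504 16.8721] turn deg -0.1557958691245085 F [ 0.7187 -0.0779 -0.204 ] w 0.07213340045343096
```

Call:
play_rows([
  [[60, 0, 0.53, 3.37, -0.15], [60, 0, 0.53, 3.37, 0], [60, 0, 0.53, 3.37, 0], [60, 0, 0.53, 3.37, 0], [60, 0, 0.53, 3.37, 0], [60, 2.5, 0, 0, 0], [60, 2.5, 0, 0, 0], [60, 2.5, 0, 0, 0], [60, 1.5, 0, 0, 0], [60, 1, 0, 0, 0], [60, 0, 0, 0, 0], [60, 0, 0, 0, 0]],
])

```text
time_s: 28.62
ee_pos: [0.4938, -0.1986, 0.1826]
eef_rot: [1.567, 1.57, -0.429]
force: [-0.2, -0.2, 1.0]
grip_width: 0.0718
```

Run:
```python
from h import *
to([.4927,-.1989,.182],-.4286)
cv2.imwrite("pics/w23.png",ctrl.camera("wrist")[:,:,::-1])
```

```text
t 28.6167 pos [ 0.4938 -0.1986  0.1826] yaw -0.42504546211961003 shift cm tool [ 0.0585 -0.0864  0.0756] turn deg 0.20366001866571531 F [-0.2205 -0.2158  1.0321] w 0.07175293781104919
```

View pics/w23.png

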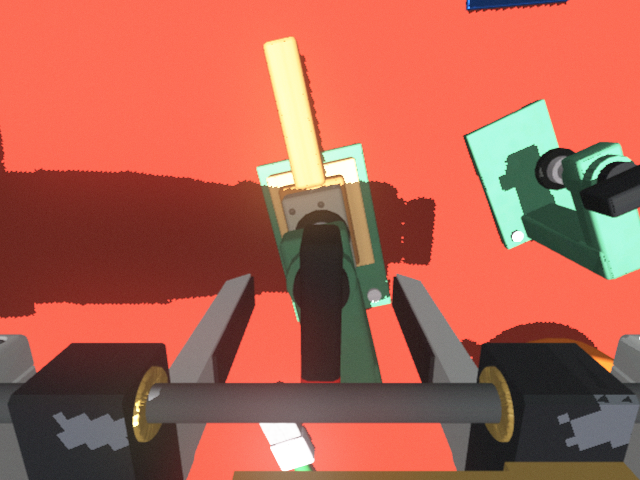

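Call:
play_rows([
  [[255, 0, -0.08, 0.06, 0.2], [255, 0, 0, 0, 0], [255, 0, 0, 0, 0], [255, 0, 0, 0, 0], [255, 0, 0, 0, 0], [255, 0, 0, 0, 0], [255, 0, 0, 0, 0], [255, 0, 0, 0, 0], [255, 0, 0, 0, 0], [255, 0, 0, 0, 0]],
], newtons=40)

```text
time_s: 29.5
ee_pos: [0.4925, -0.1987, 0.1819]
eef_rot: [-1.568, 1.571, 2.715]
force: [-0.6, 0.7, 0.8]
grip_width: 0.0179
```

```bash
python3 st.py
```

```text
29.5 [ 0.4925 -0.1987  0.1819] yaw -0.4297 q6 -0.0227 tau6 -0.0847 Mz -0.016 [-0.6336  0.6752  0.8219] 0.017890339819512126
```

Call:
play_rows([
  [[255, 0, 0, 0, 3], [255, 0, 0, 0, 3], [255, 0, 0, 0, 3], [255, 0, 0, 0, 3], [255, 0, 0, 0, 3], [255, 0, 0, 0, 3], [255, 0, 0, 0, 3], [255, 0, 0, 0, 3], [255, 0, 0, 0, 3], [255, 0, 0, 0, 3]],
])

```text
time_s: 30.33
ee_pos: [0.4926, -0.1988, 0.1819]
eef_rot: [0.624, 1.571, -1.902]
force: [0.8, -0.3, -0.3]
grip_width: 0.0179
```

```bash
python3 st2.py s24
```

```text
30.5833 [ 0.4926 -0.1988  0.1819] yaw -0.9516510710425261
mz,tau6,q6,F,w each
 [[ 0.1622 -1.1577  0.5032  0.7739 -0.2631 -0.3069  0.0179]
 [ 0.0184 -0.9272  0.5071 -0.2725  0.101   0.3191  0.0177]
 [-0.0704  1.0658  0.5018  0.0789  0.3673 -0.2645  0.018 ]
 [-0.0847  0.4576  0.4996  0.0531 -0.4159 -0.7974  0.0178]
 [-0.1028  0.0935  0.4991  0.4532 -0.0706 -0.2152  0.0173]] 
mean [-0.0155 -0.0936  0.5021  0.2173 -0.0563 -0.253   0.0177]
```

Call:
play_rows([
  [[255, 0, 0, 0, 3], [255, 0, 0, 0, 3], [255, 0, 0, 0, 3], [255, 0, 0, 0, 3], [255, 0, 0, 0, 3], [255, 0, 0, 0, 3], [255, 0, 0, 0, 3], [255, 0, 0, 0, 3], [255, 0, 0, 0, 3], [255, 0, 0, 0, 3]],
])

```text
time_s: 31.42
ee_pos: [0.4926, -0.1989, 0.1819]
eef_rot: [1.575, 1.571, -1.473]
force: [0.2, -1.3, -0.6]
grip_width: 0.0174
```

```bash
python3 st2.py s25
```

```text
31.6667 [ 0.4926 -0.1989  0.1819] yaw -1.4747119373867228
mz,tau6,q6,F,w each
 [[ 0.1738 -1.1467  1.0254  0.153  -1.2726 -0.5589  0.0174]
 [ 0.0648 -0.8794  1.0293  0.4081 -1.1208 -0.7283  0.0179]
 [-0.0375  1.0757  1.0242  1.1431 -1.3629 -0.2992  0.018 ]
 [-0.132   0.4513  1.0222  1.1015 -1.7438 -0.706   0.0178]
 [-0.0693  0.0849  1.0219  0.8299 -3.1932 -0.4263  0.018 ]] 
mean [-0.     -0.0828  1.0246  0.7271 -1.7387 -0.5437  0.0178]
```

Call:
play_rows([
  [[255, 0, 0, 0, 3], [255, 0, 0, 0, 3], [255, 0, 0, 0, 3], [255, 0, 0, 0, 3], [255, 0, 0, 0, 3], [255, 0, 0, 0, 3], [255, 0, 0, 0, 3], [255, 0, 0, 0, 3], [255, 0, 0, 0, 3], [255, 0, 0, 0, 3]],
])

```text
time_s: 32.5
ee_pos: [0.4926, -0.199, 0.1819]
eef_rot: [2.115, 1.57, -1.457]
force: [0.9, -3.8, -1.0]
grip_width: 0.0176
```

```bash
python3 st2.py s26
```

```text
32.75 [ 0.4926 -0.1989  0.1819] yaw -1.99821171640491
mz,tau6,q6,F,w each
 [[ 0.2171 -1.1363  1.5486  0.9464 -3.8483 -0.9635  0.0176]
 [ 0.1383 -0.8588  1.5526  0.1659 -3.2329 -0.7189  0.0174]
 [-0.0203  1.0861  1.5475  0.5224 -3.3875 -1.4283  0.0174]
 [-0.0468  0.4572  1.5456 -0.6212 -3.8172 -1.0712  0.0176]
 [-0.0532  0.0904  1.5453  0.4845 -4.2558 -1.2642  0.0175]] 
mean [ 0.047  -0.0723  1.5479  0.2996 -3.7083 -1.0892  0.0175]
```

View pics/s26.png

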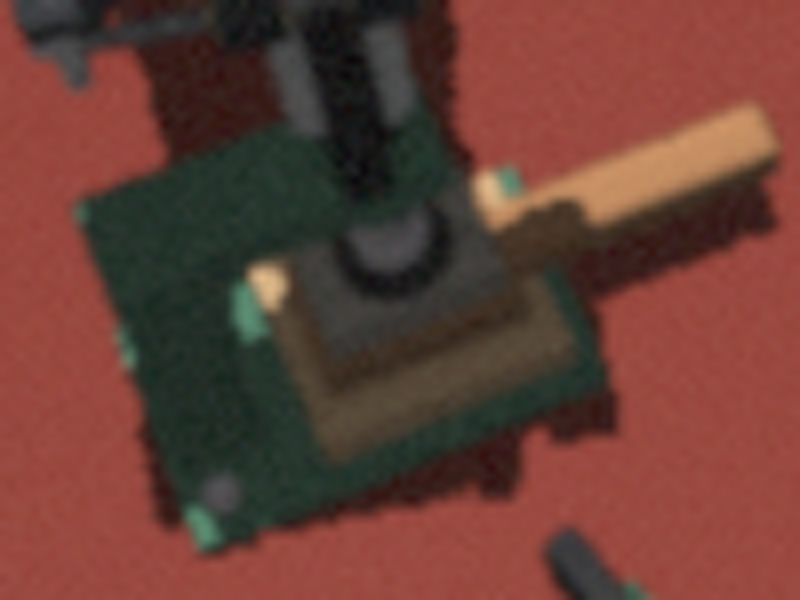

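Call:
play_rows([
  [[60, 0, 0, 0, 0], [60, 0, 0, 0, 0], [60, 0, 0, 0, 0], [60, 0, 0, 0, 0], [60, -2, 0, 0, 0], [60, -2, 0, 0, 0], [60, -2, 0, 0, 0], [60, -2, 0, 0, 0], [60, -2, 0, 0, 0], [60, 0, 0, 0, 0]],
])

```text
time_s: 33.58
ee_pos: [0.4935, -0.199, 0.2859]
eef_rot: [-3.134, 1.565, -0.421]
force: [0.7, 0.2, 1.1]
grip_width: 0.0719
```

Run:
```python
from h import *
to([.5395,-.0342,.282],1.3585)
```

```text
t 33.5833 pos [ 0.4935 -0.199   0.2859] yaw -1.9999979511211357 shift cm tool [  0.3733 -16.9011   2.6742] turn deg 167.57224189742468 F [0.7169 0.2226 1.0626] w 0.07187150518272173
```

Call:
play_rows([
  [[255, 0, -3.38, 0.53, 0], [255, 0, -3.38, 0.53, 0], [255, 0, -3.38, 0.53, 0], [255, 0, -3.38, 0.53, 0], [255, 0, -3.38, 0.53, 0], [255, 0, 0, 0, -7.1], [255, 0, 0, 0, -7.1], [255, 0, 0, 0, -7.1], [255, 0, 0, 0, -7.1], [255, 0, 0, 0, -7.1], [255, 0, 0, 0, -7.1], [255, 0, 0, 0, -7.1]],
])

```text
time_s: 34.58
ee_pos: [0.5387, -0.0339, 0.2812]
eef_rot: [-0.747, 1.57, 2.839]
force: [-0.7, 0.7, 0.5]
grip_width: 0.0004
```

Call:
play_rows([
  [[255, 0, 0, 0, -7.1], [255, 0, 0, 0, -7.1], [255, 0, 0, 0, -7.1], [255, 0, 0, 0, -7.1], [255, 0, 0, 0, -7.1], [255, 0, 0, 0, -7.1], [255, 0, 0, 0, -7.1], [255, 0, 0, 0, -7.1], [255, 0, 0, 0, -7.1], [255, 0, 0, 0, -7.1], [255, 0, 0, 0, -7.1], [255, 0, 0, 0, -7.1]],
])

```text
time_s: 35.58
ee_pos: [0.5387, -0.0339, 0.2812]
eef_rot: [-2.252, 1.57, 2.821]
force: [0.3, -0.1, 0.3]
grip_width: 0.0008
```

Call:
play_rows([
  [[255, 0, 0, 0, -7.1], [255, 0, 0, 0, -7.1], [255, 0, 0, 0, -7.1], [255, 0, 0, 0, -7.1], [255, 0, 0, 0, -7.1], [255, 0, 0, 0, -7.1], [255, 0, 0, 0, -7.1], [255, 0, 0, 0, -7.1], [255, 0, 0, 0, -0.6], [255, 0, 0, 0, 0]],
])

```text
time_s: 36.42
ee_pos: [0.5388, -0.034, 0.2814]
eef_rot: [3.111, 1.57, 2.894]
force: [-0.7, -0.0, -0.3]
grip_width: 0.0002
```

Run:
```python
from h import *
to([.5395,-.0342,.143],1.3585)
```

```text
t 36.4167 pos [ 0.5388 -0.034   0.2814] yaw 1.3531824092423503 shift cm tool [13.841  -0.0086  0.0865] turn deg -0.3046755075911018 F [-0.7174 -0.0132 -0.3316] w 0.00020518301939913475
```

Call:
play_rows([
  [[255, 2.5, 0, 0.08, -0.3], [255, 2.5, 0, 0, 0], [255, 2.5, 0, 0, 0], [255, 2.5, 0, 0, 0], [255, 2.2, 0, 0, 0], [255, 1.6, 0, 0, 0], [255, 0, 0, 0, 0], [255, 0, 0, 0, 0], [255, 0, 0, 0, 0], [255, 0, 0, 0, 0]],
])

```text
time_s: 37.25
ee_pos: [0.5403, -0.0343, 0.1453]
eef_rot: [0.068, 1.569, -0.143]
force: [-0.3, 0.6, -0.3]
grip_width: 0.0005
```

```bash
python3 rim.py w27
```

```text
t 37.25 pos [ 0.5403 -0.0343  0.1453] yaw 1.3600133482671999 shift cm tool [-13.6752 -17.0156  -1.2658] turn deg 0.11535635840052542 F [-0.3393  0.5508 -0.277 ] w 0.0005281798457742686
t 37.3 pos [ 0.5402 -0.0343  0.1452] yaw 1.3602720032889135 shift cm tool [-13.6882 -17.0144  -1.2643] turn deg 102.4604384098596 F [-0.7029  0.5507 -0.0934] w 0.0001853961703026318
236 rim 104.45 stone edge 125.5625
238 rim 104.6 stone edge 125.6470588235294
240 rim 105.13333333333334 stone edge 126.13636363636364
242 rim 105.2 stone edge 126.5
244 rim 104.46666666666667 stone edge 126.8
246 rim 104.0 stone edge 127.05
248 rim 103.11111111111111 stone edge 127.42105263157895
250 rim 102.18181818181819 stone edge 127.58823529411765
252 rim 101.0 stone edge 127.8125
254 rim 99.42857142857143 stone edge 128.21052631578948
256 rim 96.8 stone edge 128.47058823529412
258 rim 94.28571428571429 stone edge 128.33333333333334
260 rim 91.4 stone edge None
```

View pics/w27c.png

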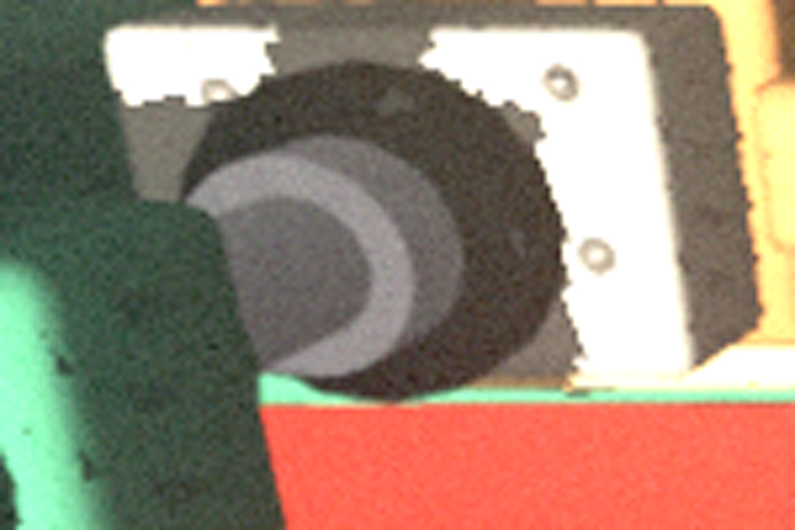

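Run:
```python
from h import *
t=ctrl.camera("top")[:,:,::-1];s=ctrl.camera("scene")[:,:,::-1]
w=cv2.convertScaleAbs(cv2.imread("pics/w11.png")[160:260,150:283],alpha=2.2,beta=20)
f=lambda a:cv2.resize(a,(400,300),interpolation=cv2.INTER_CUBIC)
b=cv2.imread("pics/scene0.png")
cv2.imwrite("pics/c28.png",np.vstack([np.hstack([f(t[215:275,365:445]),f(s[240:330,190:310])]),np.hstack([f(w),f(cv2.convertScaleAbs(s[255:300,220:280],alpha=1.8,beta=10))])]))
```

```text
(no output)
```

View pics/c28.png

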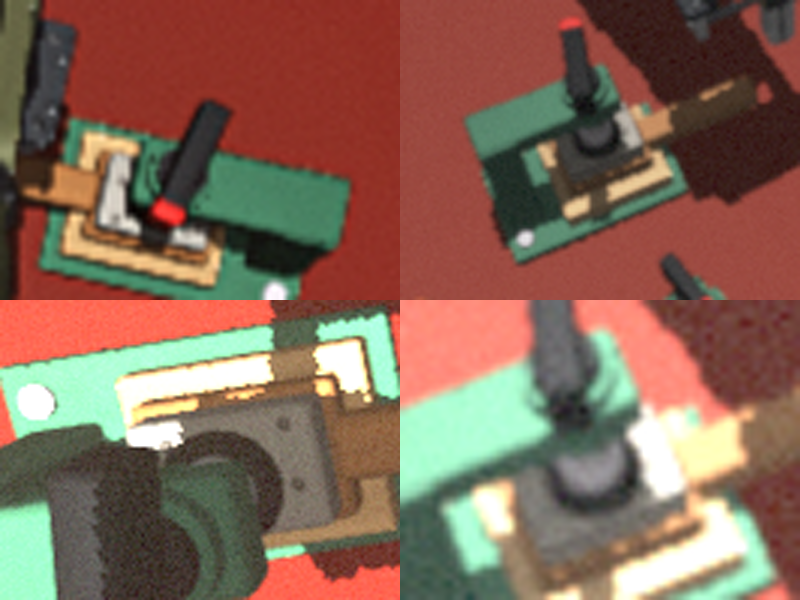

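Run:
```python
from h import *
from scipy.optimize import brentq
c=ctrl.calibration("wrist");T=np.array(c['T_tool_cam'])
def pj(P,pos,yaw):
    y=np.array([np.cos(yaw),np.sin(yaw),0]);x=np.array([0,0,-1.]);R=np.c_[x,y,np.cross(x,y)]
    q=(R.T@(P-pos).T).T;q=(q-T[:3,3])@T[:3,:3]
    return np.c_[q[:,0]/q[:,2]*c['fx']+c['cx'],q[:,1]/q[:,2]*c['fy']+c['cy']]
th=np.linspace(0,2*np.pi,721)
b=1.358;u=np.array([np.cos(b),np.sin(b)]);xx=np.array([u[1],-u[0]])
for ax in([.4927,-.1989],[.4917,-.1979]):
  for n,pos,yaw,col,ec in(("w11",[.5141,-.0921,.3],1.209,243.8,None),("w22",[.5395,-.0342,.1429],1.3585,103.3,124.3),("w27",[.5402,-.0343,.1452],1.3602,105.4,126.0)):
    f=lambda z:pj(np.c_[ax[0]+.022*np.cos(th),ax[1]+.022*np.sin(th),0*th+z],np.array(pos),yaw)[:,0].max()-col
    z=brentq(f,.04,.15);o=[n,z]
    if ec: # stone edge y at height .0754 , row 240
        g=lambda s:pj(np.array([[*(np.array(ax)+s*u),.0754]]),np.array(pos),yaw)[0,0]-ec
        o.append(("edge y",brentq(g,0,.06)))
    print(ax,o)
```

```text
[0.4927, -0.1989] ['w11', 0.08670076284092813]
[0.4927, -0.1989] ['w22', 0.07828265723435629, ('edge y', 0.03503403463741702)]
[0.4927, -0.1989] ['w27', 0.07768517053222407, ('edge y', 0.03520148915300133)]
[0.4917, -0.1979] ['w11', 0.08918333633585691]
[0.4917, -0.1979] ['w22', 0.07929741397354893, ('edge y', 0.03444335522834199)]
[0.4917, -0.1979] ['w27', 0.07871703542608718, ('edge y', 0.034607244567110285)]
```

Run:
```python
from station import ctrl
print(ctrl.get_obs()['time_s'],ctrl.hand_in())
```

```text
the job is handed in; nothing more can be done
37.4 None
```

I handed the job in at 37.4 s. The wooden holder lies stone up on the large clamp's anvil with its handle out of the open side. The knob has been turned about a quarter turn past touching and let go. The hand-in gave no verdict.

**Placing:** In the last wrist view the stone's edge is 35.0–35.2 mm from the screw axis along y, and it should be 35. The stone's centre was within about 2 mm of the axis when I checked mid-turn. I did not measure the holder's direction or tilt after letting go. It looked straight and flat, and it was set down under force feedback at about 31 mm anvil height.

**Knob:** It turned about 3.2 rad clockwise in two grips, and the red end is now on the opposite side in the top view. Before the last 1.57 rad the foot hung about 0.6 mm (±0.5) above the stone. It then stopped sinking, so the spring should be pushed in by about 6.4 mm; 4.3 to 9.6 mm is accepted.

**Checks that were weak or disagreed:**
- The turning torque rose only from about 0.16 to 0.22 N m. That agrees with the foot pressing, but it is close to the noise.
- The foot's drop during the first turn measured 8.4–9.9 mm in a coarse view, against 7.2 mm expected from the turn.
- The first knob grip was about 1.5 mm off the axis and gave side forces up to 13 N. The second grip was centred.

No move was planned near the other things on the tray and ledge, and no unexpected contact force showed up. I did not measure their positions again at the end.

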